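# Pack hexagonal specimen mounts on a sloping tray and lock them with the keeper plate

### The job

Pack the two loose aluminium hexagonal mounts on the sloping tray with the fixed brass one: one beside it along the lower lip, the other nested above the two, all lying flat on the deck with their side faces touching so that the three form a tight triangle. Then take the orange keeper plate from its stand and slide it edgewise, fully home, into the slot behind them at the top of the tray, and let go. Leave the other things on the bench where they are.

Things in the scene. Friction and masses are not known exactly. Their poses are not given: they have to be found in the camera images.
- mount_a_mid (a point): Loose aluminium mount, upright: hexagonal base 50 mm across flats (57.7 across corners), 14 thick, with a central hexagonal stem 14 across flats to grip, its top 50 above the underside. About 100 g. Point: on the axis, 25 above the underside. z = up the stem, x = to a corner of the base, y = square to a face; stem flats parallel to base flats. All six sides alike.
- mount_b_mid (a point): The other loose mount, the same in all respects.
- tray_ref (a point): Brass mount, same shape and size as the loose ones, screwed fast to the fixed tray at the left end of its lower lip. Point on its axis, 25 mm from the deck; x (a corner) up the slope, y left along the lip, z square out of the deck.
- tray_deck (a point): Tray's white deck, sloping up at 27 deg away from the robot. Point: on the deck at the foot of the lip. x up the slope, y left along the lip, z out of the deck. Brass axis at x 29, y 25 mm; places for the others: x 29.5, y -25 and x 72.5, y 0. Blue lip (inner face x 0) and side walls (y 50 and -65) are 10 mm high; corners of the lower mounts meet the lip. Friction holds mounts on the slope.
- tray_slot (a point): Slot for the keeper at the top of the tray: grooves in two grey end guides. Point: middle of the slot, on the deck (its floor); axes as tray_deck, 108.5 mm up the slope from it. Grooves 7 mm wide along x and 22 deep, with a flared mouth 29 mm from the deck; guides cover y 37 to 50 either side, closed at the outer ends. The plate goes in along -z, its width along y.
- keeper_mid (a point): Loose orange keeper, upright in its stand: plate 4 mm thick (x), 90 wide (y), 30 high (z), with a 14 x 14 mm square grip post on the middle of its upper edge, post top 66 above the lower edge; 50 g. Point: on the post's axis, 33 mm above the lower edge. Both ways round alike.
- stand: Grey slotted stand fixed to the bench, 36 x 104 x 18 mm; its slot, 6 mm wide and open at both ends, runs along its y; the slot floor is 4 mm above the bench. Origin: centre of the underside.
- forceps: Bystander: fine steel forceps lying on the bench, 15 x 115 x 8 mm. Origin: centre of the underside.
- coverslips: Bystander: small coverslip box, 30 x 30 x 17 mm. Origin: centre of the underside.
- canister: Bystander: pale plastic canister with black lid, 38 mm across, 57 mm high. Origin: centre of the underside.
- oil: Bystander: amber dropper bottle with black dropper cap, 27 x 33 x 68 mm. Origin: centre of the underside.
- dish: Bystander: clear petri dish, 60 mm across, 14 mm high. Origin: centre of the underside.

How it is judged:
On the way, in this order (a step that is already met when the one before it is completed fails the run):
1. the two loose mounts lie flat on the deck, packed face to face with the brass one and each other, and let go (distance between mount_a_mid and mount_b_mid below 0.0525 m and distance between each of mount_a_mid, mount_b_mid and tray_ref below 0.0525 m and z of mount_a_mid in the frame of tray_deck between 0.0225 and 0.0275 m and angle between the z axis of each of mount_a_mid, mount_b_mid and the z axis of tray_deck, either way round below 0.06 rad and z of mount_b_mid in the frame of tray_deck between 0.0225 and 0.0275 m and contact force between the fingers and mount_a below 0.1 N and contact force between the fingers and mount_b below 0.1 N), for 0.2 s.
2. the keeper plate is home in the slot (z of keeper_mid in the frame of tray_slot between 0.03 and 0.036 m and x of keeper_mid in the frame of tray_slot between -0.005 and 0.005 m and y of keeper_mid in the frame of tray_slot between -0.009 and 0.009 m and angle between the z axis of keeper_mid and the z axis of tray_slot, either way round below 0.16 rad and contact force between the fingers and keeper below 0.1 N), for 0.2 s.
At the end, for the whole second after the job is handed in: Both loose mounts lie flat on the deck (2.5 mm, 3.5 deg); the axes of the three mounts are pairwise within 52.5 mm (touching: 50); the keeper plate is in the slot: lower edge within 3 mm of the deck, within 5 mm of the slot's middle along the slope, 9 mm across, square within 9 deg; all at rest (all of step 2 and distance between mount_a_mid and mount_b_mid below 0.0525 m and distance between each of mount_a_mid, mount_b_mid and tray_ref below 0.0525 m and z of mount_a_mid in the frame of tray_deck between 0.0225 and 0.0275 m and angle between the z axis of each of mount_a_mid, mount_b_mid and the z axis of tray_deck, either way round below 0.06 rad and z of mount_b_mid in the frame of tray_deck between 0.0225 and 0.0275 m and linear speed of each of mount_a, mount_b, keeper below 0.01 m/s).
It fails at once if a bystander is moved by more than 30 mm (distance of any of forceps, coverslips, canister, oil, dish from where it was at the start of the episode above 0.03 m).
It also fails if it takes over 69 s, if anything falls off the work surface, if the arm or the gripper's body presses on something with over 40 N, if the wrist force passes 120 N, or if a joint passes its speed limit or range.

### The arm

A 7-joint arm with a two-finger parallel gripper is mounted at the origin on a cart in front of the work surface, level with it; the furniture and walls round the work are solid. World frame = base frame: x ahead of the robot, y to its left, z up, the work surface at z = 0. Lengths are in m, angles in rad, forces in N, time in s.
With the tool pointing down it reaches from about 0.4 to 0.85 m from the base axis. Payload 4.5 kg.
Tool frame: the origin (TCP) lies midway between the tips of the shut fingers; the grasp point (between the pads) lies 19 mm behind it; z points along the fingers, y is the line along which they close (so a half turn about z gives the same grasp; the last joint's range is limited). The gripper opens to 88 mm and grips with 3 to 60 N. Pads are 18 mm wide; open, the fingers measure 123 mm over their backs; the gripper's body (75 mm by 187 mm) begins 45 mm behind the grasp point.
Start: joints at [-1.097, 0.689, -0.195, 1.565, 0.157, 0.902, -0.215], TCP at [0.266, 0.566, 0.239] pointing down, gripper open.
Joint ranges: [-3.01, 3.01], [-0.46, 2.08], [-1.47, 1.51], [0.13, 2.56], [-1, 4.14], [0.04, 2.09], [-2.66, 2.66]. Speed limits (rad/s): [2.57, 2.57, 3.14, 3.14, 3.14, 3.14, 3.14].

### API

Orientations are given as a unit quaternion [x, y, z, w].
In Python, from plant import r, eyes, finish_job gives the robot as it stands. The module is installed in compiled form; this text tells all that it offers.
- The arm moves only by the tool move_arm, never from a script. Its argument "motion" is a list of rows, each a list of 7 numbers: the shift along the tool's x, y, z in mm, then the turn, a rotation vector about the tool's x, y, z in degrees, then the closure, from 0 (fully open) to 1 (shut). A call has 1 to 5 rows; each row is the pose to reach, as a shift and turn from the pose commanded when the call began, along the tool's axes at that moment; what a row does not reach only later rows make up. A row lasts 1/8 s, in which the tool goes at most 62.5 mm and 10.7 degrees, less where a joint would pass 70% of its speed; a pose out of reach is approached as far as the arm can. A call with a gripper value outside its range is refused whole. The fingers move at their own pace and stop on an object; "newtons" is the grip in N (left out, the last holds). Time passes only in rows, so rows that repeat a pose let the fingers close. It gives the time, the measured TCP pose, the force, the opening and the grip force at its end, in the units of the state.
- r.get_state(): the state, without advancing time (a new reading comes with each control period).
- eyes.snapshot(name): name is "scene" or "top" or "wrist"; returns a dict with "frame" (400x640x3 uint8, red, green, blue), "z_map" (400x640 float32, m along the optical axis (not along the pixel's ray), 0 where there is no reading), "intrinsics" (3x3 intrinsics, pixels), "dist" ([k1, k2, p1, p2, k3] as OpenCV has them; the pictures are not rectified), "world_to_cam" (4x4, takes a point from world to camera coordinates). Camera axes: x right, y down, z forward; pixel columns grow to the right and rows downward; lengths in m; the calibration is good to about 2 mm. A picture is of the moment at which its call begins.
- finish_job(): hands the job in; it is judged then, once.
The state is a dict: "clock": time; "q": joint angles; "qd": joint speeds; "joint_torque": joint torques, N m; "tool_pos": TCP position; "eef_rot": TCP orientation; "contact_force": force on the tool from outside, world axes, zero at the start; "moment": the same for the moment, N m; "opening": opening from 0.0 (shut) to 1.0 (fully open); "finger_force": force on a finger pad.
Only numpy, scipy, OpenCV 4.12 (cv2) and the standard library are available. Lean on these libraries where they do the work, as an engineer would, in place of code of your own. Each camera call takes 0.05 s, during which the arm holds its last target. There are 200 camera calls.

## Working session

There is one attempt and no reset: what is moved stays moved. The work goes in short steps, Python scripts to look and compute and a tool call to move; the robot and the scene stay as the last step left them, time stands still between calls to the robot, and variables do not carry over. Pictures are saved under pics/ and viewed, at most 10 in all, crops included, and the job is handed in when it is done.

Besides the shell and the picture viewer there is one more tool, called after ">>>" as name(argument=value, ...) on one line, values as JSON. move_arm: Moves the arm, as the interface text tells. Its arguments: {"type":"object","properties":{"motion":{"type":"array","items":{"type":"array","items":{"type":"number"}}},"newtons":{"type":"number"}},"required":["motion"]}

```bash
mkdir -p pics; ls; cat > h.py <<'E'
import numpy as np, cv2, json
from scipy.spatial.transform import Rotation as R
from plant import r, eyes, finish_job
def snap(n,fn=None):
    s=eyes.snapshot(n)
    if fn: cv2.imwrite('pics/'+fn,cv2.cvtColor(s['frame'],cv2.COLOR_RGB2BGR))
    return s
def cloud(s):
    "world point per pixel from z_map"
    h,w=s['z_map'].shape; u,v=np.meshgrid(np.arange(w),np.arange(h))
    K=np.array(s['intrinsics']);d=np.array(s['dist'],float)
    n=cv2.undistortPoints(np.stack([u.ravel(),v.ravel()],1).astype(np.float64)[:,None],K,d)[:,0]
    z=s['z_map'].ravel().astype(float)
    P=np.c_[n*z[:,None],z]; T=np.linalg.inv(np.array(s['world_to_cam']))
    W=P@T[:3,:3].T+T[:3,3]; W[z==0]=np.nan
    return W.reshape(h,w,3)
def project(s,P):
    T=np.array(s['world_to_cam']);rv=cv2.Rodrigues(T[:3,:3])[0]
    return cv2.projectPoints(np.atleast_2d(np.array(P,float)),rv,T[:3,3],np.array(s['intrinsics']),np.array(s['dist'],float))[0][:,0]
E
python3 - <<'E'
from h import *
for n in ['scene','top']:
    s=snap(n,n+'0.png'); np.savez(n+'0.npz',**s)
    T=np.linalg.inv(s['world_to_cam']); print(n,T[:3,3].round(3),T[:3,2].round(2))
st=r.get_state();print({k:np.round(v,3) for k,v in st.items()})
E
```

```text
pics
scene [-0.135 -0.927  0.577] [ 0.67  0.58 -0.47]
top [ 0.451 -0.321  1.016] [ 0.13 -0.03 -0.99]
{'clock': np.float64(0.1), 'q': array([-1.097,  0.69 , -0.195,  1.566,  0.157,  0.903, -0.215]), 'qd': array([-0.002, -0.002, -0.001, -0.002,  0.002,  0.   , -0.   ]), 'joint_torque': array([-3.0000e-03, -5.2850e+01, -1.2720e+00, -1.5384e+01, -5.3000e-02,
        2.0000e-03,  0.0000e+00]), 'tool_pos': array([0.266, 0.565, 0.238]), 'eef_rot': array([ 0.218,  0.976, -0.001, -0.   ]), 'contact_force': array([0.194, 0.348, 0.08 ]), 'moment': array([ 0.003,  0.033, -0.022]), 'finger_force': np.float64(0.0), 'opening': np.float64(0.997)}
```

View pics/top0.png

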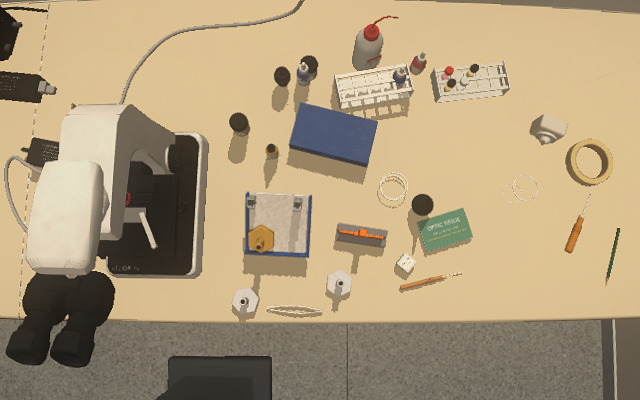

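View pics/scene0.png

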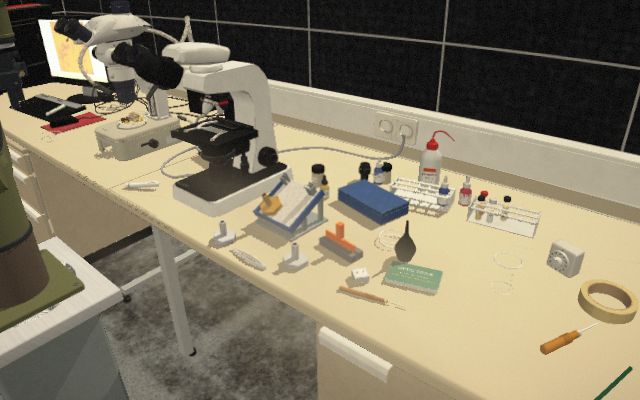

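The top view shows the tray at around (278,225) with the brass mount at (261,238). The loose mounts are at (245,301) and (339,284), the keeper in its stand is at (361,236) and the forceps are at (294,310).

```bash
cat > m1.py <<'E'
from h import *
s=dict(np.load('top0.npz')); W=cloud(s)
hsv=cv2.cvtColor(s['frame'],cv2.COLOR_RGB2HSV)
for n,(u,v) in dict(A=(245,301),B=(339,284),brass=(261,238),keeper=(361,236),forceps=(294,310),deck=(280,215),bench=(225,280)).items():
    print(n,W[v,u].round(4))
# mounts: points 5..60 mm high around
for n,(u,v) in dict(A=(245,301),B=(339,284)).items():
    P=W[v-22:v+22,u-22:u+22].reshape(-1,3); P=P[~np.isnan(P[:,2])]
    top=P[P[:,2]>0.04]; base=P[(P[:,2]>0.009)&(P[:,2]<0.02)]
    print(n,'top',len(top),top.mean(0).round(4),top[:,2].max().round(4),'base',len(base),base.mean(0).round(4))
    x=base[:,:2].astype(np.float32); x=x[np.linalg.norm(x-np.median(x,0),axis=1)<.035]
    (c,rad)=cv2.minEnclosingCircle(x); print('  circ',np.round(c,4),round(rad,4))
    d=x-np.array(c); a=np.arctan2(d[:,1],d[:,0]); 
    # orientation: min across-width direction
    best=min((np.ptp(x@[np.cos(t),np.sin(t)])+np.ptp(x@[np.cos(t+np.pi/3),np.sin(t+np.pi/3)])+np.ptp(x@[np.cos(t-np.pi/3),np.sin(t-np.pi/3)]),t) for t in np.radians(np.arange(0,60,1)))
    print('  face normal deg',np.degrees(best[1]),best[0]/3)
# deck plane
m=np.zeros((400,640),bool); m[196:245,250:308]=1
m&=(hsv[...,1]<50)&(hsv[...,2]>120)
P=W[m]; P=P[~np.isnan(P[:,2])]
c=P.mean(0)
for _ in range(5):
    n=np.linalg.svd(P-P.mean(0),full_matrices=False)[2][2]; n*=np.sign(n[2]); e=(P-P.mean(0))@n
    k=np.abs(e)<max(.002,1.5*e.std()); 
    if k.sum()<100: break
    P=P[k]
print('deck n',n.round(4),'tilt',np.degrees(np.arccos(n[2])),'c',P.mean(0).round(4),len(P),'yaw of -n',np.degrees(np.arctan2(-n[1],-n[0])))
# blue
b=(hsv[...,0]>100)&(hsv[...,0]<130)&(hsv[...,1]>100); b[:185]=0;b[262:]=0;b[:,:240]=0;b[:,315:]=0
Q=W[b];print('blue',len(Q),np.nanmin(Q,0).round(4),np.nanmax(Q,0).round(4))
o=(hsv[...,0]>3)&(hsv[...,0]<14)&(hsv[...,1]>150); o[:,:335]=0;o[:215]=0;o[255:]=0;o[:,390:]=0
Q=W[o];Q=Q[~np.isnan(Q[:,2])]; print('orange',len(Q),Q.mean(0).round(4),Q.max(0).round(4)); 
pl=Q[(Q[:,2]>.028)&(Q[:,2]<.04)]; po=Q[Q[:,2]>.062]
d=np.linalg.svd(pl[:,:2]-pl[:,:2].mean(0))[2][0]
print('plate',len(pl),pl.mean(0).round(4),'dir',np.degrees(np.arctan2(d[1],d[0])),np.ptp(pl@np.r_[d,0]),'post',len(po),po.mean(0).round(4))
E
python3 m1.py
python3 - <<'E'
import cv2
i=cv2.imread('pics/top0.png')[180:325,225:400]; cv2.imwrite('pics/top0c.png',cv2.resize(i,None,fx=4,fy=4,interpolation=cv2.INTER_CUBIC))
E
```

```text
A [ 0.4027 -0.1914  0.051 ]
B [ 0.4362 -0.3756  0.0508]
brass [ 0.5252 -0.2226  0.0672]
keeper [ 0.5294 -0.4176  0.0722]
forceps [ 0.3823 -0.2857  0.0029]
deck [ 0.5702 -0.2593  0.0705]
bench [ 4.429e-01 -1.422e-01 -3.000e-04]
A top 50 [ 0.4026 -0.187   0.0504] 0.0535 base 478 [ 0.4028 -0.1872  0.0147]
  circ [ 0.4027 -0.1861] 0.0293
  face normal deg 11.0 0.050924862484450974
B top 42 [ 0.4388 -0.3772  0.0508] 0.0542 base 450 [ 0.4383 -0.3773  0.0147]
  circ [ 0.4383 -0.3777] 0.0275
  face normal deg 24.000000000000004 0.04886464493762416
deck n [-0.564   0.0255  0.8254] tilt 34.37336570011738 c [ 0.5864 -0.2687  0.0954] 104 yaw of -n -2.587296187885943
blue 191 [ 0.4916 -0.318   0.03  ] [ 0.6105 -0.1874  0.095 ]
orange 173 [ 0.5367 -0.4191  0.0442] [ 0.5485 -0.3767  0.0748]
plate 87 [ 0.5363 -0.4194  0.0344] dir -98.57745345808466 0.08867078187780425 post 54 [ 0.536  -0.4203  0.0704]
```

View pics/top0c.png

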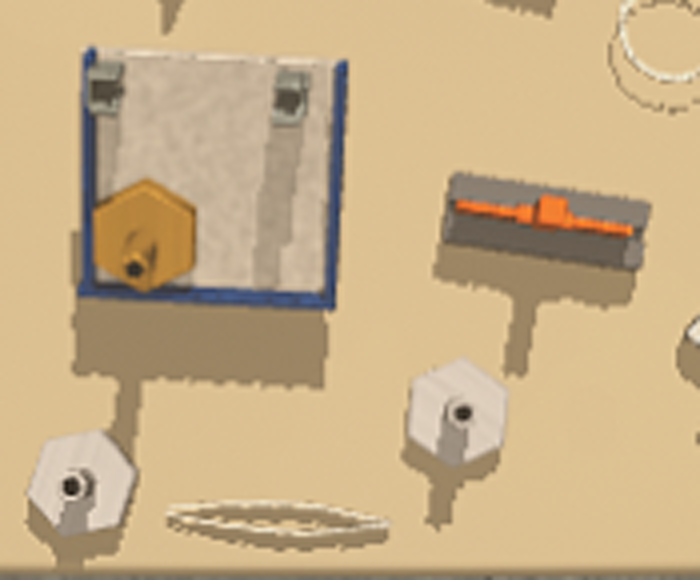

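The crop shows both mounts upright, the brass one at the tray's lower left, and the slot guides at crop (105,85) and (290,98). Next I'll refine the tray frame and check what stands in the way of the arm.

```bash
cat > m2.py <<'E'
from h import *
s=dict(np.load('top0.npz')); W=cloud(s)
hsv=cv2.cvtColor(s['frame'],cv2.COLOR_RGB2HSV)
m=np.zeros((400,640),np.uint8)
cv2.fillPoly(m,[(np.array([[115,115],[260,115],[260,170],[115,170]])/4+[225,180]).astype(int),(np.array([[205,160],[315,160],[315,280],[205,280]])/4+[225,180]).astype(int)],1)
P=W[m>0];P=P[~np.isnan(P[:,2])]
for _ in range(6):
    c=P.mean(0);n=np.linalg.svd(P-c,full_matrices=False)[2][2]; n*=np.sign(n[2]); e=(P-c)@n
    P=P[np.abs(e)<max(.002,2*e.std())]
print('deck n',n.round(4),'tilt',np.degrees(np.arccos(n[2])),'yaw',np.degrees(np.arctan2(-n[1],-n[0])),'c',c.round(4),len(P),e.std())
# brass hex face & stem top
b=(hsv[...,0]>10)&(hsv[...,0]<24)&(hsv[...,1]>140);b[:222]=0;b[256:]=0;b[:,:246]=0;b[:,277:]=0
Q=W[b];Q=Q[~np.isnan(Q[:,2])];h=(Q-c)@n
print('brass n',len(Q),np.percentile(h,[1,10,50,90,99]).round(4))
f=Q[(h>.009)&(h<.019)];t=Q[h>.043]
print('face',f.mean(0).round(4),'stemtop',len(t),t.mean(0).round(4), 'face minmax',f.min(0),f.max(0))
# lip foot line: blue points near the lip
bl=(hsv[...,0]>100)&(hsv[...,0]<130)&(hsv[...,1]>100); bl[:185]=0;bl[262:]=0;bl[:,:240]=0;bl[:,315:]=0
Q=W[bl];Q=Q[~np.isnan(Q[:,2])];h=(Q-c)@n
L=Q[(np.abs(h-.01)<.004)]
ex=np.array([1,0,0])-n*n[0];ex/=np.linalg.norm(ex);ey=np.cross(n,ex)
lx=(L-c)@ex;ly=(L-c)@ey
lip=lx<lx.min()+.015
print('lip',lip.sum(),np.polyfit(ly[lip],lx[lip],1)); 
for nm,k in (('left',(ly>.04)&~lip),('right',(ly<-.045)&~lip)): print(nm,k.sum(),np.polyfit(lx[k],ly[k],1))
# obstacles: max height grid
G={}
for nm in ['top','scene']:
    q=cloud(dict(np.load(nm+'0.npz'))).reshape(-1,3);q=q[~np.isnan(q[:,2])]
    for p in q:
        k=(int(np.floor(p[0]*10)),int(np.floor(p[1]*10)));G[k]=max(G.get(k,-9),p[2])
print('     y:',list(range(7,-7,-1)))
for i in range(9,-3,-1): print(f'x {i/10:.1f}',' '.join(f'{G[(i,j)]:5.2f}' if (i,j) in G else '  -  ' for j in range(7,-7,-1)))
E
python3 m2.py
```

```text
deck n [-0.4571  0.0263  0.889 ] tilt 27.247792848420357 yaw -3.2918562208026443 c [ 0.5475 -0.2629  0.0546] 1166 0.0011581203753692785
brass n 526 [0.0023 0.0109 0.0145 0.0381 0.0513]
face [ 0.5264 -0.2219  0.0584] stemtop 44 [ 0.5077 -0.2195  0.0881] face minmax [ 0.49890124 -0.2453177   0.04398845] [ 0.54904897 -0.19717742  0.07149374]
lip 59 [ 0.02033803 -0.05342649]
left 41 [-0.04776258  0.06999787]
right 58 [-0.05692029 -0.05258043]
     y: [7, 6, 5, 4, 3, 2, 1, 0, -1, -2, -3, -4, -5, -6]
x 0.9  0.33  0.39  0.40  0.14  0.14  0.01  0.01  0.01  0.01  0.01  0.06  0.06  0.18  0.09
x 0.8  0.37  0.37  0.42  0.42  0.14  0.04  0.01  0.01  0.01  0.01  0.08  0.09  0.12  0.09
x 0.7 -0.72  0.37  0.42  0.36  0.03  0.04 -0.00  0.32  0.32  0.06  0.07  0.04  0.04  0.01
x 0.6 -0.72  0.21  0.49  0.44  0.03  0.04  0.19  0.40  0.40  0.10  0.10  0.09  0.04  0.09
x 0.5  0.00  0.36  0.48  0.45  0.01  0.01  0.19  0.42  0.42  0.11  0.11  0.10  0.07  0.10
x 0.4  0.00  0.44  0.46  0.46  0.01  0.02  0.19  0.42  0.42  0.05  0.08  0.05  0.02  0.02
x 0.3  0.00  0.35  0.52  0.00  0.01  0.01  0.00  0.44  0.44  0.05  0.02  0.01  0.01  0.01
x 0.2 -0.78  0.32  0.53  0.35 -0.78 -0.79 -0.78 -0.79 -0.79 -0.79 -0.79 -0.78 -0.79 -0.79
x 0.1 -0.79 -0.79 -0.79 -0.79 -0.79 -0.78  0.00  0.01  0.01  0.00 -0.79 -0.78 -0.79 -0.78
x 0.0 -0.78 -0.79 -0.78 -0.79 -0.79 -0.79  0.01  0.34  0.33  0.01 -0.78 -0.78 -0.78 -0.79
x -0.1 -0.79 -0.79 -0.79 -0.79 -0.79 -0.80   -     -    0.17  0.02   -     -     -     -  
x -0.2   -   -0.80   -     -     -     -   -0.31 -0.22 -0.13 -0.07   -     -     -     -
```

```bash
cat >> h.py <<'E'
def down(az):
    "tool z down, tool y at world azimuth az (deg)"
    a=np.radians(az);y=np.array([np.cos(a),np.sin(a),0]);z=np.array([0,0,-1.]);return np.c_[np.cross(y,z),y,z]
def onto(n,y):
    "tool z = -n, tool y along y projected"
    z=-n/np.linalg.norm(n);y=y-z*(y@z);y/=np.linalg.norm(y);return np.c_[np.cross(y,z),y,z]
def pose():
    s=r.get_state();return np.array(s['tool_pos']),R.from_quat(s['eef_rot']).as_matrix()
def rel(p0,R0,p,Rm):
    "shift mm and turn deg in tool axes at p0,R0"
    d=R0.T@(np.array(p)-p0)*1e3;a=R.from_matrix(R0.T@Rm).as_rotvec(degrees=True)
    return [round(float(x),1) for x in [*d,*a]]
E
python3 - <<'E'
from h import *
s=snap('wrist','w0.png');p,Q=pose();T=np.linalg.inv(s['world_to_cam'])
print('cam in tool',(Q.T@(T[:3,3]-p)).round(4),'\n',(Q.T@T[:3,:3]).round(3)); print(np.round(s['intrinsics'],1).tolist(),np.round(s['dist'],3))
p1=p+[0,0,.31]
print(rel(p1,Q,[.44,.10,.56],Q@R.from_euler('z',0).as_matrix()))
E
```

```text
cam in tool [ 0.0791  0.0009 -0.1455] 
 [[-0.    -0.952 -0.306]
 [ 1.    -0.    -0.001]
 [ 0.001 -0.306  0.952]]
[[328.0, 0.0, 320.9], [0.0, 328.0, 203.8], [0.0, 0.0, 1.0]] [-0.038  0.     0.     0.     0.   ]
[-355.5, -346.8, -11.4, 0.0, 0.0, 0.0]
```

>>> move_arm(motion=[[0, 0, -310, 0, 0, 0, 0], [0, 0, -310, 0, 0, 0, 0], [0, 0, -310, 0, 0, 0, 0], [0, 0, -310, 0, 0, 0, 0], [0, 0, -310, 0, 0, 0, 0]])

```text
clock: 0.78
tool_pos: [0.2659, 0.565, 0.5509]
eef_rot: [0.218, 0.976, 0.0, 0.0]
contact_force: [-0.6, 0.5, -1.0]
opening: 1.002
finger_force: 0.0
```

>>> move_arm(motion=[[-355, -347, -12, 0, 0, 52, 0], [-355, -347, -12, 0, 0, 52, 0], [-355, -347, -12, 0, 0, 52, 0], [-355, -347, -12, 0, 0, 52, 0], [-355, -347, -12, 0, 0, 52, 0]])

```text
clock: 1.4
tool_pos: [0.3755, 0.2706, 0.5562]
eef_rot: [0.626, 0.78, -0.0, -0.0]
contact_force: [1.2, 0.4, -1.0]
opening: 0.999
finger_force: 0.0
```

>>> move_arm(motion=[[-310, -7, -4, 0, 0, 50, 0], [-310, -7, -4, 0, 0, 50, 0], [-310, -7, -4, 0, 0, 50, 0], [-310, -7, -4, 0, 0, 50, 0], [-310, -7, -4, 0, 0, 50, 0]])

```text
clock: 2.02
tool_pos: [0.4369, -0.033, 0.5603]
eef_rot: [0.897, 0.443, 0.0, -0.0]
contact_force: [1.7, 0.6, 0.7]
opening: 0.999
finger_force: 0.0
```

```bash
python3 - <<'E'
from h import *
p,Q=pose();print(p,rel(p,Q,[.43,-.20,.55],down(-40)),rel(np.array([.43,-.2,.55]),down(-40),[.40,-.28,.30],down(-40)))
E
```

```text
[ 0.4368963  -0.0330188   0.56028483] [-136.8, 96.1, 10.2, -0.0, -0.0, 2.5] [-80.6, 28.4, 250.0, 0.0, 0.0, 0.0]
```

>>> move_arm(motion=[[-137, 96, 10, 0, 0, 3, 0], [-137, 96, 10, 0, 0, 3, 0], [-137, 96, 10, 0, 0, 3, 0]])

```text
clock: 2.4
tool_pos: [0.4297, -0.201, 0.55]
eef_rot: [0.908, 0.42, -0.0, 0.0]
contact_force: [0.8, 0.3, -0.2]
opening: 1.0
finger_force: 0.0
```

>>> move_arm(motion=[[-35, 82, 270, 0, 0, 0, 0], [-35, 82, 270, 0, 0, 0, 0], [-35, 82, 270, 0, 0, 0, 0], [-35, 82, 270, 0, 0, 0, 0], [-35, 82, 270, 0, 0, 0, 0]])

```text
clock: 3.02
tool_pos: [0.4696, -0.2776, 0.277]
eef_rot: [0.907, 0.421, -0.001, -0.002]
contact_force: [-0.3, 0.9, 1.2]
opening: 1.0
finger_force: 0.0
```

```bash
python3 - <<'E'
from h import *
s=snap('wrist','w1.png');np.savez('w1.npz',**s);print(pose())
E
```

```text
(array([ 0.46863029, -0.2776479 ,  0.27410278]), array([[ 0.64624031,  0.76308681, -0.00848448],
       [ 0.76312792, -0.64623953,  0.00320127],
       [-0.00304016, -0.00854353, -0.99995888]]))
```

View pics/w1.png

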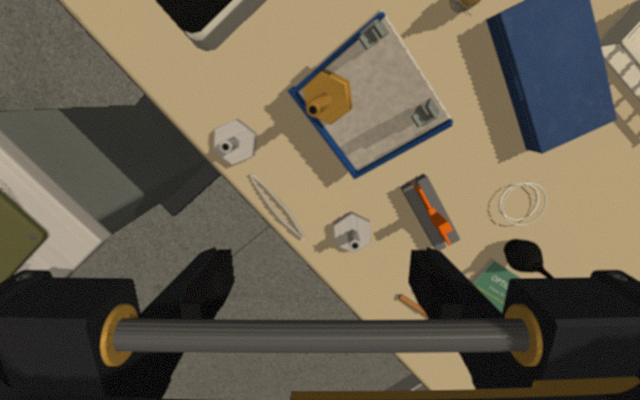

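The wrist view shows everything: mount A at (235,142), B at (352,232), brass at (328,97), the keeper at (432,210), the tray's lip from (293,92) to (356,174), and the guides at (373,33) and (426,113).

```bash
cat > m3.py <<'E'
from h import *
def hexfit(x):
    x=x[np.linalg.norm(x-np.median(x,0),axis=1)<.034]
    hull=cv2.convexHull(x.astype(np.float32))[:,0]; best=(9,)
    for t in np.radians(np.arange(0,60,.5)):
        D=[np.array([np.cos(t+k*np.pi/3),np.sin(t+k*np.pi/3)]) for k in range(3)]
        w=[np.ptp(hull@d) for d in D]; mid=[(hull@d).max()/2+(hull@d).min()/2 for d in D]
        if sum(w)<best[0]: best=(sum(w),t,np.linalg.lstsq(np.array(D),np.array(mid),rcond=None)[0])
    return best[2],np.degrees(best[1]),best[0]/3
def clean(Q): return Q[~np.isnan(Q[:,2])]
def fitplane(P):
    for _ in range(6):
        c=P.mean(0);n=np.linalg.svd(P-c,full_matrices=False)[2][2]; n*=np.sign(n[2]); e=(P-c)@n
        P=P[np.abs(e)<max(.0015,2*e.std())]
    return n,c,len(P)
def tray(s,W,deckpoly,brassbox):
    hsv=cv2.cvtColor(s['frame'],cv2.COLOR_RGB2HSV)
    m=np.zeros((400,640),np.uint8);cv2.fillPoly(m,[np.array(deckpoly)],1)
    n,c,k=fitplane(clean(W[m>0]))
    ang=np.degrees(np.arccos(n[2]));yaw=np.arctan2(-n[1],-n[0])
    print('deck n',n.round(4),'tilt',ang.round(2),'yaw',np.degrees(yaw).round(2),k)
    b=(hsv[...,0]>8)&(hsv[...,0]<26)&(hsv[...,1]>120);u0,v0,u1,v1=brassbox;z=np.zeros_like(b);z[v0:v1,u0:u1]=1
    Q=clean(W[b&z]);h=(Q-c)@n
    ex=np.array([np.cos(yaw),np.sin(yaw),0]);ex-=n*(ex@n);ex/=np.linalg.norm(ex);ey=np.cross(n,ex)
    f=Q[(h>.011)&(h<.018)];t=Q[(h>.045)&(h<.056)]
    print('face h',np.median((f-c)@n).round(4),'stem top h',np.median((t-c)@n).round(4),len(t))
    ctr,a,w=hexfit(np.c_[(f-c)@ex,(f-c)@ey]);st=[((t-c)@e).max()/2+((t-c)@e).min()/2 for e in(ex,ey)]
    print('brass centre',ctr.round(4),'facenormal',a,'width',w.round(4),'stem top',np.round(st,4), 'ptp',np.ptp((t-c)@ex),np.ptp((t-c)@ey))
    bl=(hsv[...,0]>100)&(hsv[...,0]<130)&(hsv[...,1]>100);k2=np.zeros_like(bl);p=np.zeros((400,640),np.uint8);cv2.fillConvexPoly(p,cv2.convexHull(np.array(deckpoly+[(u0,v0),(u0,v1),(u1,v1),(u1,v0)])),1);p=cv2.dilate(p,np.ones((41,41)))
    L=clean(W[bl&(p>0)]);h=(L-c)@n;L=L[np.abs(h-.01)<.003];lx=(L-c)@ex;ly=(L-c)@ey
    lo=ctr[0]-.029
    k=(lx<lo+.003)&(lx>lo-.012)&(ly<ctr[1]+.02)&(ly>ctr[1]-.085);print('lip',k.sum(),np.polyfit(ly[k]-ctr[1],lx[k]-ctr[0],1))
    for nm,y0 in(('left',.025),('right',-.09)):
        k=(np.abs(ly-ctr[1]-y0)<.012)&(lx>ctr[0]+.0); 
        if k.sum()>9: print(nm,k.sum(),np.polyfit(lx[k]-ctr[0],ly[k]-ctr[1],1))
    return n,c,ex,ey,ctr
if __name__=='__main__':
    s=dict(np.load('w1.npz'));W=cloud(s)
    for nm,(u,v) in dict(A=(235,142),B=(352,232)).items():
        P=clean(W[v-32:v+32,u-32:u+32].reshape(-1,3));b=P[(P[:,2]>.010)&(P[:,2]<.018)];t=P[P[:,2]>.045]
        ctr,a,w=hexfit(b[:,:2]);print(nm,'base',ctr.round(4),a,w.round(4),np.median(b[:,2]).round(4),'stem',(t.max(0)/2+t.min(0)/2).round(4),t.mean(0).round(4))
    n,c,ex,ey,ctr=tray(s,W,[(352,72),(398,40),(430,95),(400,110),(420,130),(365,160),(350,128)],(296,62,358,132))
    o=c+ex*(ctr[0]-.029)+ey*(ctr[1]-.025);print('deck origin',o.round(4))
    hsv=cv2.cvtColor(s['frame'],cv2.COLOR_RGB2HSV);o=(hsv[...,0]>2)&(hsv[...,0]<14)&(hsv[...,1]>150);z=np.zeros_like(o);z[165:255,395:465]=1
    Q=clean(W[o&z]);pl=Q[(Q[:,2]>.029)&(Q[:,2]<.038)];po=Q[Q[:,2]>.065]
    d=np.linalg.svd(pl[:,:2]-pl[:,:2].mean(0))[2][0];q=pl[:,:2]@d
    print('plate',len(pl),'mid',(pl[:,:2].mean(0)+d*((q.max()+q.min())/2-q.mean())).round(4),pl[:,2].mean(),'dir',np.degrees(np.arctan2(d[1],d[0])),np.ptp(q),'post',po.mean(0).round(4),len(po))
E
python3 m3.py
```

```text
A base [ 0.4033 -0.1843] 12.000000000000002 0.0503 0.0137 stem [ 0.4035 -0.1848  0.0482] [ 0.4041 -0.1848  0.0496]
B base [ 0.4394 -0.3753] 23.5 0.0505 0.0136 stem [ 0.4398 -0.3751  0.0483] [ 0.44   -0.3743  0.0494]
deck n [-0.4498  0.0233  0.8928] tilt 26.77 yaw -2.97 5695
face h 0.0141 stem top h 0.05 147
brass centre [-0.0453  0.0393] facenormal 29.999999999999996 width 0.0492 stem top [-0.0456  0.0397] ptp 0.013998746077829437 0.013954565442098284
lip 277 [-0.00067227 -0.03119073]
left 242 [0.00221026 0.02788111]
right 358 [-0.00033618 -0.09127074]
deck origin [ 0.5037 -0.2428  0.0303]
plate 182 mid [ 0.5384 -0.4179] 0.033308995391323364 dir -98.35920218537554 0.08889611089511307 post [ 0.5382 -0.4169  0.0705] 144
```

Measurements agree with the given sizes (50.3 mm width, 14 mm face, 50 mm stem, 26.8° tilt). Going for mount B first.

```bash
cat >> h.py <<'E'
_t,_y=np.radians(27),np.radians(-2.97)
O=np.array([.5037,-.2428,.0303])
EX=np.array([np.cos(_t)*np.cos(_y),np.cos(_t)*np.sin(_y),np.sin(_t)]);EY=np.array([-np.sin(_y),np.cos(_y),0]);N=np.cross(EX,EY)
def dk(x,y,z): "deck mm -> world m"; return O+(EX*x+EY*y+N*z)/1e3
def indeck(p): return np.array([(p-O)@e for e in(EX,EY,N)])*1e3
RM=onto(N,EX*np.cos(np.pi/6)-EY*np.sin(np.pi/6))
E
python3 - <<'E'
from h import *
p,Q=pose();print(p);D=down(-36.5)
a=np.array([.4397,-.3752,.12]);print(rel(p,Q,a,D),rel(a,D,[.4397,-.3752,.021],D))
E
```

```text
[ 0.46863029 -0.2776479   0.27410278]
[-92.7, 42.3, 154.0, -0.5, 0.2, -3.8] [0.0, 0.0, 99.0, 0.0, 0.0, 0.0]
```

>>> move_arm(motion=[[-93, 42, 154, 0, 0, -3.8, 0.5], [-93, 42, 154, 0, 0, -3.8, 0.5], [-93, 42, 154, 0, 0, -3.8, 0.5], [-93, 42, 154, 0, 0, -3.8, 0.5], [-93, 42, 154, 0, 0, -3.8, 0.5]])

```text
clock: 3.7
tool_pos: [0.444, -0.3755, 0.1273]
eef_rot: [0.892, 0.451, 0.001, 0.0]
contact_force: [-0.1, -0.2, -0.1]
opening: 0.503
finger_force: 0.0
```

```bash
python3 - <<'E'
from h import *
p,Q=pose();print(p);D=down(-36.5)
print(rel(p,Q,[.4397,-.3752,.021],D))
s=snap('wrist');W=cloud(s)
from m3 import hexfit,clean
P=clean(W.reshape(-1,3));P=P[np.linalg.norm(P[:,:2]-[.4397,-.3752],axis=1)<.04];b=P[(P[:,2]>.010)&(P[:,2]<.018)];t=P[(P[:,2]>.045)&(P[:,2]<.053)]
print(hexfit(b[:,:2]),len(b),t.mean(0),(t.max(0)+t.min(0))/2)
E
```

```text
[ 0.44396427 -0.37551247  0.12733116]
[-2.4, -3.7, 106.3, 0.1, -0.1, 0.1]
(array([ 0.43933627, -0.37553837]), np.float64(24.000000000000004), np.float64(0.05049947469215297)) 2483 [ 0.44008892 -0.37496213  0.04934039] [ 0.43970152 -0.37541345  0.04845465]
```

>>> move_arm(motion=[[-2.4, -3.7, 60, 0, 0, 0, 0.5], [-2.4, -3.7, 106, 0, 0, 0, 0.5], [-2.4, -3.7, 106, 0, 0, 0, 0.5], [-2.4, -3.7, 106, 0, 0, 0, 1], [-2.4, -3.7, 106, 0, 0, 0, 1]], newtons=30)

```text
clock: 4.38
tool_pos: [0.4401, -0.3767, 0.0228]
eef_rot: [0.892, 0.451, 0.001, 0.002]
contact_force: [0.3, -0.4, -0.4]
opening: 0.299
finger_force: 0.0
```

>>> move_arm(motion=[[0, 0, 0, 0, 0, 0, 1], [0, 0, 0, 0, 0, 0, 1]])

```text
clock: 4.62
tool_pos: [0.4393, -0.3762, 0.0217]
eef_rot: [0.893, 0.451, 0.001, 0.001]
contact_force: [-0.1, 0.9, 7.0]
opening: 0.159
finger_force: 30.0
```

```bash
python3 - <<'E'
from h import *
p,Q=pose();s=r.get_state();print(p,s['opening']*88,s['finger_force'])
u=np.array([p[0],p[1],.14]);a=dk(32,-28,21+60);b=dk(32,-28,23)
print(rel(p,Q,u,Q),rel(u,Q,a,RM),rel(a,RM,b,RM))
E
```

```text
[ 0.43933036 -0.37623028  0.02167179] 13.975726555769423 30.00120136726764
[0.0, 0.3, -118.3, 0.0, 0.0, 0.0] [117.7, -18.9, 23.0, -22.8, 14.2, -3.3] [0.0, 0.0, 58.0, 0.0, 0.0, 0.0]
```

>>> move_arm(motion=[[0, 0, -118, 0, 0, 0, 1], [0, 0, -118, 0, 0, 0, 1]])

```text
clock: 4.88
tool_pos: [0.4382, -0.3756, 0.1395]
eef_rot: [0.893, 0.451, -0.0, -0.0]
contact_force: [1.1, -0.8, -0.4]
opening: 0.15
finger_force: 30.0
```

>>> move_arm(motion=[[118, -19, 23, -22.8, 14.2, -3.3, 1], [118, -19, 23, -22.8, 14.2, -3.3, 1], [118, -19, 23, -22.8, 14.2, -3.3, 1], [118, -19, 23, -22.8, 14.2, -3.3, 1], [118, -19, 23, -22.8, 14.2, -3.3, 1]])

```text
clock: 5.5
tool_pos: [0.5112, -0.2957, 0.1485]
eef_rot: [0.86, 0.468, 0.183, 0.089]
contact_force: [0.5, -0.4, -0.9]
opening: 0.153
finger_force: 30.0
```

```bash
python3 - <<'E'
from h import *
p,Q=pose();print(indeck(p));b=dk(32,-28,23)
print(rel(p,Q,b,RM));s=snap('wrist','w2.png')
E
```

```text
[ 62.74909464 -52.43106534 100.63778093]
[5.3, -33.0, 80.3, -4.3, -0.1, -0.4]
```

View pics/w2.png

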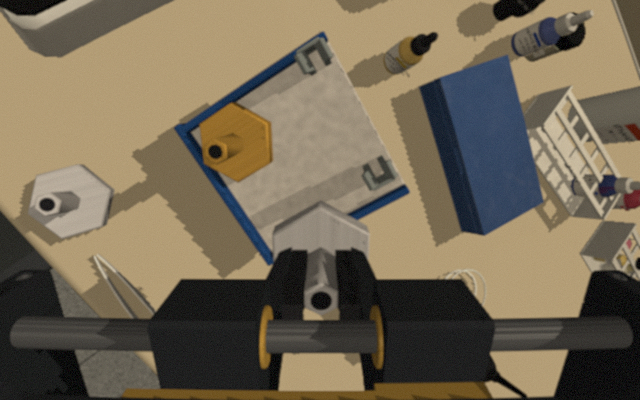

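The mount is held squarely, with a hex corner at (322,205); brass is at (236,142) and the target area below its right side is clear.

>>> move_arm(motion=[[5, -33, 20, -4.3, -0.1, -0.4, 1], [5, -33, 40, -4.3, -0.1, -0.4, 1], [5, -33, 60, -4.3, -0.1, -0.4, 1], [5, -33, 78, -4.3, -0.1, -0.4, 1], [5, -33, 78, -4.3, -0.1, -0.4, 1]])

```text
clock: 6.18
tool_pos: [0.5449, -0.3026, 0.1013]
eef_rot: [0.858, 0.475, 0.18, 0.079]
contact_force: [-1.8, -4.2, -6.6]
opening: 0.15
finger_force: 30.0
```

```bash
python3 - <<'E'
from h import *
p,Q=pose();print(indeck(p))
b=dk(30.5,-26,22.5)
print(rel(p,Q,b,RM))
s=snap('wrist','w3.png');W=cloud(s).reshape(-1,3);W=W[~np.isnan(W[:,2])];d=np.array([(W-O)@e for e in(EX,EY,N)]).T*1e3
from m3 import hexfit
f=d[(abs(d[:,2]-16)<4)&(d[:,1]<-1)&(d[:,1]>-62)&(d[:,0]<70)&(d[:,0]>-5)]
print(len(f),f.min(0),f.max(0),np.median(f[:,2]));
E
```

```text
[ 71.69531451 -57.54498494  43.20310206]
[6.7, -49.2, 25.6, -5.5, -0.5, 0.2]Traceback (most recent call last):
  File "<stdin>", line 8, in <module>
    return umr_minimum(a, axis, None, out, keepdims, initial, where)
ValueError: zero-size array to reduction operation minimum which has no identity
```

```bash
python3 - <<'E'
from h import *
s=r.get_state();print(np.round(s['q'],3),np.round(s['qd'],3),s['contact_force'],s['clock'])
p,Q=pose();print(indeck(p),'toolz in deck',[Q[:,2]@e for e in (EX,EY,N)])
E
```

```text
[ 0.721  0.832 -0.276  1.987 -1.     0.042  1.   ] [ 0.008 -0.015 -0.011  0.012  0.002  0.002  0.002] [-2.17049257 -3.28639045 -7.1646503 ] 6.225
[ 71.72056263 -57.500152    43.60966902] toolz in deck [np.float64(-0.07824223526256549), np.float64(0.05566088145003912), np.float64(-0.9953793341723156)]
```

```bash
cat > fk.py <<'E'
from h import *
import itertools
st=r.get_state()
D=[(np.array([-1.097,.69,-.195,1.566,.157,.903,-.215]),R.from_quat([.218,.976,-.001,0]),np.array([.266,.565,.238])),
   (np.array(st['q']),R.from_quat(st['eef_rot']),np.array(st['tool_pos']))]
res=[]
for sg in itertools.product([1,-1],repeat=3):
    def ori(q): return R.from_euler('ZYZYZYZ',[-q[0],q[1],sg[0]*q[2],q[3],sg[1]*q[4],q[5],sg[2]*q[6]])
    C=[ori(q).inv()*o for q,o,p in D]
    res.append(((C[0].inv()*C[1]).magnitude(),sg,C[0].as_euler('ZYX',degrees=True).round(1)))
res.sort(key=lambda a:a[0])
for x in res[:3]: print(x)
sg=res[0][1]
A=[];b=[]
for q,o,p in D:
    r2=R.from_euler('ZY',[-q[0],q[1]]);r3=r2*R.from_euler('ZY',[sg[0]*q[2],q[3]]);r4=o
    # h*z + L1*(r2 z)+ e*(r2 x..)+ L2*(r3 z)+ T*(tool z)
    ez=[0,0,1]
    A.append(np.c_[ez,r2.apply(ez),r3.apply(ez),r4.apply(ez)]);b.append(p)
A=np.vstack(A);b=np.hstack(b);x,re,*_=np.linalg.lstsq(A,b,rcond=None);print('h L1 L2 T',x.round(4),'resid mm',((A@x-b)*1e3).round(1))
E
python3 fk.py
```

```text
Traceback (most recent call last):
  File "fk.py", line 9, in <module>
    C=[ori(q).inv()*o for q,o,p in D]
       ~~~^^^
  File "fk.py", line 8, in ori
    def ori(q): return R.from_euler('ZYZYZYZ',[-q[0],q[1],sg[0]*q[2],q[3],sg[1]*q[4],q[5],sg[2]*q[6]])
                       ~~~~~~~~~~~~^^^^^^^^^^^^^^^^^^^^^^^^^^^^^^^^^^^^^^^^^^^^^^^^^^^^^^^^^^^^^^^^^^^
  File "scipy/spatial/transform/_rotation.pyx", line 1413, in scipy.spatial.transform._rotation.Rotation.from_euler
ValueError: Expected axis specification to be a non-empty string of upto 3 characters, got ZYZYZYZ
```

```bash
sed -i "s/def ori(q): return .*/def ori(q): return R.from_euler('ZYZ',[-q[0],q[1],sg[0]*q[2]])*R.from_euler('YZY',[q[3],sg[1]*q[4],q[5]])*R.from_euler('Z',sg[2]*q[6])/" fk.py; python3 fk.py
```

```text
(0.0007960387759916746, (-1, -1, -1), array([90., -0., -0.]))
(0.2609464606436113, (1, -1, -1), array([72.3, 13.8, -2.7]))
(0.3958483659102321, (-1, 1, 1), array([103.6, -14. ,  -1.7]))
h L1 L2 T [0.1092 0.6499 0.269  0.2093] resid mm [-30.5   8.3  -3.8   0.1  -9.1   3.8]
```

```bash
python3 - <<'E'
from h import *
p,Q=pose();print(p,np.degrees(np.arctan2(Q[1,1],Q[0,1])));print(rel(p,Q,p+[-.03,-.01,.1],down(-33)))
E
```

```text
[ 0.54476661 -0.30250814  0.10171695] -34.28723844797062
[0.5, 12.5, -104.1, 17.9, -13.9, 1.0]
```

>>> move_arm(motion=[[0, 6, -50, 5, -4, 0, 1], [0.5, 12, -104, 18, -14, 1, 1], [0.5, 12, -104, 18, -14, 1, 1], [0.5, 12, -104, 18, -14, 1, 1]])

```text
clock: 6.72
tool_pos: [0.5183, -0.3105, 0.2074]
eef_rot: [0.878, 0.479, 0.0, 0.003]
contact_force: [0.3, -0.6, -1.8]
opening: 0.153
finger_force: 30.0
```

```bash
cat > log.py <<'E'
from h import *
import os
s=r.get_state();L=json.load(open('q.json')) if os.path.exists('q.json') else [[[-1.097,.69,-.195,1.566,.157,.903,-.215],[.266,.565,.238]],[[0.721,0.832,-0.276,1.987,-1.0,0.042,1.0],[0.54476661,-0.30250814,0.10171695]]]
L.append([list(s['q']),list(s['tool_pos'])]);json.dump(L,open('q.json','w'))
print('q',np.round(s['q'],3),'p',np.round(s['tool_pos'],4),'F',np.round(s['contact_force'],1))
ez=np.array([0,0,1.]);ex=np.array([1.,0,0]);A=[];b=[]
def frames(q):
    r2=R.from_euler('ZY',[-q[0],q[1]]);r3=r2*R.from_euler('Z',-q[2]);r4=r3*R.from_euler('Y',q[3]);r5=r4*R.from_euler('Z',-q[4]);r6=r5*R.from_euler('Y',q[5])
    return R.from_euler('Z',-q[0]),r2,r3,r4,r5,r6
def cols(q):
    r1,r2,r3,r4,r5,r6=frames(q)
    return np.c_[ez,r2.apply(ez),r3.apply(ex),r4.apply(ex),r4.apply(ez),r5.apply(ex),r6.apply(ex),r6.apply(ez)]
if __name__=='__main__':
    A=np.vstack([cols(q) for q,p in L]);b=np.hstack([p for q,p in L])
    x=np.linalg.lstsq(A,b,rcond=1e-3)[0];print('h L1 e3 e4 L2 e5 e6 T',x.round(4),'res',np.abs((A@x-b)*1e3).max().round(2),len(L))
E
python3 log.py
```

```text
q [ 0.115  0.787  0.65   1.695 -0.597  0.862  0.452] p [ 0.5183 -0.3105  0.2074] F [ 0.3 -0.6 -1.8]
h L1 e3 e4 L2 e5 e6 T [ 0.3146  0.4175  0.0394 -0.1007  0.2766  0.0137 -0.0575  0.2621] res 49.99 3
```

```bash
python3 - <<'E'
from log import *
D=[(q,p) for q,p in L[:3]]
for rc in (None,1e-2):
  A=np.vstack([cols(q) for q,p in D]);b=np.hstack([p for q,p in D])
  x,_,_,sv=np.linalg.lstsq(A,b,rcond=rc);print(x.round(3),((A@x-b)*1e3).round(1),sv.round(3))
A2=A[:,[0,1,4,7]];x=np.linalg.lstsq(A2,b,rcond=None)[0];print(x.round(3),((A2@x-b)*1e3).round(1))
# with base xy offset
A3=np.c_[A[:,[0,1,4,7]],np.tile(np.eye(3)[:,:2],(3,1))];x=np.linalg.lstsq(A3,b,rcond=None)[0];print(x.round(3),((A3@x-b)*1e3).round(1))
for q,p in D: print(np.round(q,3),np.round(p,3),frames(q)[5].apply(ez).round(3))
E
```

```text
q [ 0.115  0.787  0.65   1.695 -0.597  0.862  0.452] p [ 0.5183 -0.3105  0.2074] F [ 0.3 -0.6 -1.8]
[ 0.315  0.418  0.039 -0.101  0.277  0.014 -0.058  0.262] [-50.   16.9   7.3  -0.   -0.4   0.2   7.4  11.2  -7.6] [3.56  3.066 1.135 0.578 0.495 0.229 0.053 0.044]
[ 0.315  0.418  0.039 -0.101  0.277  0.014 -0.058  0.262] [-50.   16.9   7.3  -0.   -0.4   0.2   7.4  11.2  -7.6] [3.56  3.066 1.135 0.578 0.495 0.229 0.053 0.044]
[0.265 0.567 0.354 0.236] [-39.9  26.6   7.8  -2.7  31.8  -0.2  22.3  32.7  -7.6]
[ 0.27   0.543  0.364  0.217  0.019 -0.031] [-26.6 -10.3   8.   -1.1  12.3  -1.9  27.7  -2.   -6. ]
[-1.097  0.69  -0.195  1.566  0.157  0.903 -0.215] [0.266 0.565 0.238] [-0.001 -0.002 -1.   ]
[ 0.721  0.832 -0.276  1.987 -1.     0.042  1.   ] [ 0.545 -0.303  0.102] [ 0.385  0.035 -0.922]
[ 0.115  0.787  0.65   1.695 -0.597  0.862  0.452] [ 0.518 -0.311  0.207] [ 0.003 -0.005 -1.   ]
```

>>> move_arm(motion=[[0, 0, -30, 0, -10, 0, 1], [0, 0, -40, 0, -20, 0, 1], [0, 0, -40, 0, -25, 0, 1], [0, 0, -40, 0, -25, 0, 1]])

```text
clock: 7.22
tool_pos: [0.518, -0.3071, 0.242]
eef_rot: [0.856, 0.47, -0.188, 0.103]
contact_force: [0.6, -0.1, -1.4]
opening: 0.154
finger_force: 30.0
```

```bash
cat > log2.py <<'E'
from log import *
ey=np.array([0,1.,0])
def cols2(q):
    r1,r2,r3,r4,r5,r6=frames(q)
    return np.c_[cols(q),r1.apply(ex),r1.apply(ey),r4.apply(ey),r6.apply(ey)]
A=np.vstack([cols2(q) for q,p in L]);b=np.hstack([p for q,p in L])
lam=2e-3;x0=np.zeros(12);x0[[0,1,4,7]]=[.3,.45,.35,.24]
x=x0+np.linalg.lstsq(np.vstack([A,lam*np.eye(12)]),np.r_[b-A@x0,np.zeros(12)],rcond=None)[0]
print('h L1 e3 e4 L2 e5 e6 T r1x r1y r4y r6y',x.round(3),'res',np.abs((A@x-b)*1e3).max().round(2),len(L))
E
python3 log2.py; 
```

```text
q [-0.216  0.91   0.948  1.636 -0.333  0.923  0.146] p [ 0.518  -0.3071  0.242 ] F [ 0.6 -0.1 -1.4]
h L1 e3 e4 L2 e5 e6 T r1x r1y r4y r6y [ 0.345  0.564 -0.005 -0.004  0.348  0.003 -0.002  0.325 -0.002 -0.018
 -0.028  0.   ] res 0.01 5
```

>>> move_arm(motion=[[0, 0, 0, 10, 25, 0, 1], [0, 0, 0, 20, 25, 0, 1], [0, 0, 0, 20, 25, 0, 1]])

```text
clock: 7.6
tool_pos: [0.5156, -0.3118, 0.2462]
eef_rot: [0.883, 0.439, -0.075, -0.146]
contact_force: [1.3, 0.4, -1.8]
opening: 0.15
finger_force: 30.0
```

```bash
python3 log.py
```

```text
q [ 0.19   0.916  0.701  1.315 -0.501  1.439  0.275] p [ 0.5156 -0.3118  0.2462] F [ 1.3  0.4 -1.8]
h L1 e3 e4 L2 e5 e6 T [ 0.381   0.5676  0.0271  0.0634  0.3326 -0.0527 -0.0053  0.3435] res 48.78 6
```

>>> move_arm(motion=[[0, -60, -20, -10, 0, 0, 1], [0, -100, -20, -20, 10, 0, 1], [0, -100, -20, -20, 20, 0, 1], [0, -100, -20, -20, 20, 0, 1]])

```text
clock: 8.1
tool_pos: [0.4428, -0.2602, 0.2968]
eef_rot: [0.896, 0.411, 0.154, -0.062]
contact_force: [-0.1, -0.8, -0.9]
opening: 0.155
finger_force: 30.0
```

```bash
python3 log.py
```

```text
q [ 0.278  0.533  0.594  1.906 -0.786  0.969  0.618] p [ 0.4428 -0.2602  0.2968] F [-0.1 -0.8 -0.9]
h L1 e3 e4 L2 e5 e6 T [ 0.3769  0.5488  0.0303  0.0461  0.3288 -0.0462 -0.0102  0.3328] res 49.19 7
```

>>> move_arm(motion=[[60, 0, -20, 0, -10, 0, 1], [80, 0, -20, 0, -20, 0, 1], [80, 0, -20, 0, -20, 30, 1], [80, 0, -20, 0, -20, 30, 1]])

```text
clock: 8.6
tool_pos: [0.4927, -0.202, 0.3406]
eef_rot: [0.969, 0.246, -0.017, -0.019]
contact_force: [-0.3, 0.2, -1.2]
opening: 0.153
finger_force: 30.0
```

```bash
python3 log2.py
```

```text
q [-0.198  0.614  0.914  1.687 -0.519  1.158 -0.206] p [ 0.4927 -0.202   0.3406] F [-0.3  0.2 -1.2]
h L1 e3 e4 L2 e5 e6 T r1x r1y r4y r6y [ 0.347  0.563 -0.     0.     0.345 -0.     0.     0.326  0.    -0.019
 -0.027 -0.001] res 0.09 8
```

```bash
cat > ik.py <<'E'
from h import *
from scipy.optimize import least_squares
ez=np.array([0,0,1.]);ey=np.array([0,1.,0])
lo=np.array([-3.01,-.46,-1.47,.13,-1,.04,-2.66]);hi=np.array([3.01,2.08,1.51,2.56,4.14,2.09,2.66])
def fk(q,full=False):
    r1=R.from_euler('Z',-q[0]);r2=r1*R.from_euler('Y',q[1]);r4=r2*R.from_euler('ZY',[-q[2],q[3]]);r6=r4*R.from_euler('ZY',[-q[4],q[5]])
    el=.347*ez-.019*r1.apply(ey)+.563*r2.apply(ez);wr=el-.027*r4.apply(ey)+.345*r4.apply(ez)
    p=wr+.326*r6.apply(ez);o=r6*R.from_euler('Z',-q[6]+np.pi/2)
    return (p,o,el,wr) if full else (p,o)
def res(q,p,o):
    a,b=fk(q);return np.r_[(a-p)*5,(b.inv()*o).as_rotvec()]
def solve(p,Rm,n=60,seed=0,marg=.03):
    rng=np.random.default_rng(seed);o=R.from_matrix(Rm);S=[]
    for _ in range(n):
        s=least_squares(res,rng.uniform(lo+marg,hi-marg),args=(p,o),bounds=(lo+marg,hi-marg))
        if s.cost<1e-8: S.append(s.x)
    return np.array(S)
def spin(Rm,deg): return Rm@R.from_euler('z',deg,degrees=True).as_matrix()
E
python3 - <<'E'
from ik import *
q=r.get_state()['q'];p,Q=pose();print(np.abs(res(np.array(q),p,R.from_matrix(Q))).max())
for nm,x,y in(('low',30,-25),('up',72,0)):
    for k in range(-180,180,60):
        S=solve(dk(x,y,25),spin(RM,k),40)
        print(nm,k,len(S))
        if len(S):
            m=np.minimum(S-lo,hi-S).min(1);
            for i in np.argsort(-m)[:3]: print('   ',S[i].round(2),m[i].round(2),fk(S[i],1)[2].round(2))
E
```

```text
0.0011402233317606147
low -180 26
    [ 1.04  1.06 -0.92  2.19  2.14  0.61  1.1 ] 0.37 [ 0.23 -0.43  0.62]
    [ 1.03  1.05 -0.88  2.19  2.17  0.59  1.06] 0.37 [ 0.24 -0.43  0.63]
    [ 1.02  1.04 -0.87  2.19  2.18  0.58  1.05] 0.37 [ 0.24 -0.42  0.63]
low -120 27
    [ 1.09  1.11 -1.03  2.18  2.07  0.7   0.16] 0.38 [ 0.22 -0.46  0.6 ]
    [ 1.02  1.04 -0.87  2.19  2.19  0.57 -0.  ] 0.37 [ 0.24 -0.42  0.63]
    [ 0.98  1.01 -0.79  2.19  2.27  0.52 -0.1 ] 0.37 [ 0.25 -0.41  0.65]
low -60 23
    [ 1.08  1.09 -0.99  2.18  2.09  0.67 -0.92] 0.38 [ 0.22 -0.45  0.61]
    [ 1.07  1.09 -0.98  2.18  2.1   0.66 -0.93] 0.38 [ 0.22 -0.45  0.61]
    [ 1.06  1.08 -0.96  2.19  2.11  0.64 -0.95] 0.37 [ 0.22 -0.44  0.61]
low 0 22
    [ 1.04  1.06 -0.91  2.19  2.15  0.61 -2.04] 0.37 [ 0.23 -0.43  0.62]
    [ 1.02  1.04 -0.87  2.19  2.18  0.58 -2.09] 0.37 [ 0.24 -0.42  0.63]
    [ 0.97  1.   -0.77  2.19  2.29  0.51 -2.22] 0.37 [ 0.25 -0.4   0.65]
low 60 13
    [ 0.59  0.89 -0.13  2.21  3.44  0.39  1.75] 0.35 [ 0.35 -0.26  0.7 ]
    [ 0.51  0.89 -0.    2.21  3.63  0.44  1.53] 0.35 [ 0.37 -0.23  0.7 ]
  
[... 952 characters left out ...]
1.05] 0.43 [ 0.27 -0.38  0.66]
up 0 23
    [ 0.99  1.06 -0.99  2.12  1.99  0.66 -1.94] 0.44 [ 0.25 -0.42  0.62]
    [ 0.91  0.98 -0.82  2.13  2.1   0.52 -2.1 ] 0.43 [ 0.27 -0.38  0.66]
    [ 0.9   0.98 -0.8   2.13  2.11  0.5  -2.12] 0.43 [ 0.27 -0.38  0.66]
up 60 14
    [0.41 0.85 0.03 2.15 3.7  0.36 1.37] 0.32 [ 0.38 -0.19  0.72]
    [0.35 0.86 0.13 2.16 3.83 0.41 1.23] 0.31 [ 0.39 -0.17  0.71]
    [ 0.45  0.85 -0.03  2.15  3.6   0.33  1.49] 0.29 [ 0.37 -0.2   0.72]
up 120 17
    [ 0.97  1.03 -0.94  2.12  2.01  0.61  2.2 ] 0.44 [ 0.26 -0.41  0.64]
    [ 0.86  0.95 -0.73  2.13  2.18  0.45  1.99] 0.41 [ 0.28 -0.36  0.67]
    [ 0.86  0.95 -0.72  2.13  2.19  0.45  1.98] 0.41 [ 0.28 -0.36  0.67]
```

```bash
cat >> ik.py <<'E'
def jac(q):
    p,o=fk(q);J=np.zeros((6,7))
    for i in range(7):
        d=q.copy();d[i]+=1e-6;a,b=fk(d);J[:3,i]=(a-p)/1e-6;J[3:,i]=(b*o.inv()).as_rotvec()/1e-6
    return J
def sim(q,p1,o1,lam=.0,null=0.,qn=None,steps=30,clip=True,W=None):
    "pinv path to a pose, straight line"
    q=q.copy();p0,o0=fk(q);w=(o0.inv()*o1).as_rotvec();Wi=np.eye(7) if W is None else np.diag(1/np.array(W))
    for k in range(1,steps+1):
        t=k/steps;pt=p0+(p1-p0)*t;ot=o0*R.from_rotvec(w*t)
        for _ in range(2):
            a,b=fk(q);e=np.r_[pt-a,(ot*b.inv()).as_rotvec()];J=jac(q)
            Ji=Wi@J.T@np.linalg.inv(J@Wi@J.T+lam**2*np.eye(6));dq=Ji@e
            if qn is not None: dq+=(np.eye(7)-Ji@J)@(null*(qn-q))
            q=q+dq
            if clip:q=np.clip(q,lo,hi)
    return q
E
python3 - <<'E'
from ik import *
L=json.load(open('q.json'))
U=[]
for q,p in L:
    if not U or np.abs(np.array(q)-U[-1]).max()>1e-3: U.append(np.array(q))
for i in range(1,len(U)-1):
    p1,o1=fk(U[i+1]);print('from',U[i].round(2),'\n actual',U[i+1].round(2))
    print(' pinv  ',sim(U[i],p1,o1).round(2)); 
    for nl in(.03,.1,.5): print(' mid',nl,sim(U[i],p1,o1,null=nl,qn=(lo+hi)/2).round(2))
    q0=U[0];print(' start.1',sim(U[i],p1,o1,null=.1,qn=q0).round(2))
E
```

```text
from [ 0.72  0.83 -0.28  1.99 -1.    0.04  1.  ] 
 actual [ 0.12  0.79  0.65  1.69 -0.6   0.86  0.45]
 pinv   [ 0.14  0.77  0.6   1.69 -0.55  0.85  0.41]
 mid 0.03 [ 0.62  0.7  -0.27  1.67  0.25  0.8  -0.34]
 mid 0.1 [ 0.7   0.72 -0.42  1.66  0.38  0.84 -0.45]
 mid 0.5 [ 0.69  0.72 -0.4   1.66  0.35  0.83 -0.43]
 start.1 [ 0.39  0.7   0.13  1.68 -0.12  0.77  0.  ]
from [ 0.12  0.79  0.65  1.69 -0.6   0.86  0.45] 
 actual [-0.22  0.91  0.95  1.64 -0.33  0.92  0.15]
 pinv   [-0.22  0.92  0.96  1.64 -0.35  0.93  0.16]
 mid 0.03 [ 0.19  0.71  0.08  1.61  0.43  1.   -0.58]
 mid 0.1 [ 0.29  0.71 -0.1   1.61  0.54  1.05 -0.68]
 mid 0.5 [ 0.29  0.71 -0.09  1.61  0.54  1.05 -0.68]
 start.1 [ 0.    0.76  0.44  1.62  0.15  0.92 -0.32]
from [-0.22  0.91  0.95  1.64 -0.33  0.92  0.15] 
 actual [ 0.19  0.92  0.7   1.32 -0.5   1.44  0.28]
 pinv   [ 0.19  0.92  0.71  1.32 -0.51  1.44  0.28]
 mid 0.03 [ 0.57  0.82 -0.16  1.29  0.06  1.37 -0.23]
 mid 0.1 [ 0.65  0.83 -0.33  1.28  0.16  1.38 -0.32]
 mid 0.5 [ 0.65  0.83 -0.34  1.28  0.17  1.38 -0.33]
 start.1 [ 0.41  0.83  0.18  1.3  -0.16  1.36 -0.03]
from [ 0.19  0.92  0.7   1.32 -0.5   1.44  0.28] 
 actual [ 0.28  0.53  0.59  1.91 -0.79  0.97  0.62]
 pinv   [ 0.27  0.54  0.61  1.91 -0.79  0.97  0.62]
 mid 0.03 [ 0.87  0.48 -0.34  1.88 -0.26  0.76  0.05]
 mid 0.1 [ 1.01  0.51 -0.56  1.87 -0.09  0.75 -0.13]
 mid 0.5 [ 1.03  0.52 -0.59  1.87 -0.06  0.75 -0.15]
 start.1 [ 0.57  0.47  0.12  1.89 -0.54  0.83  0.34]
from [ 0.28  0.53  0.59  1.91 -0.79  0.97  0.62] 
 actual [-0.2   0.61  0.91  1.69 -0.52  1.16 -0.21]
 pinv   [-0.2   0.62  0.93  1.69 -0.53  1.16 -0.2 ]
 mid 0.03 [ 0.26  0.47  0.08  1.66 -0.05  1.06 -0.71]
 mid 0.1 [ 0.38  0.47 -0.11  1.66  0.04  1.06 -0.81]
 mid 0.5 [ 0.38  0.47 -0.11  1.66  0.04  1.06 -0.81]
 start.1 [ 0.04  0.5   0.44  1.68 -0.25  1.07 -0.51]
```

```bash
cat > path.py <<'E'
from ik import *
def rz(a): c,s=np.cos(a),np.sin(a);return np.array([[c,-s,0],[s,c,0],[0,0,1.]])
def ry(a): c,s=np.cos(a),np.sin(a);return np.array([[c,0,s],[0,1,0],[-s,0,c]])
def fkj(q):
    r1=rz(-q[0]);r2=r1@ry(q[1]);r3=r2@rz(-q[2]);r4=r3@ry(q[3]);r5=r4@rz(-q[4]);r6=r5@ry(q[5]);r7=r6@rz(np.pi/2-q[6])
    sh=np.array([0,0,.347])-.019*r1[:,1];el=sh+.563*r2[:,2];wr=el-.027*r4[:,1]+.345*r4[:,2];p=wr+.326*r6[:,2]
    ax=np.array([-r1[:,2],r1[:,1],-r2[:,2],r3[:,1],-r4[:,2],r5[:,1],-r6[:,2]]);at=np.array([sh,sh,el,el,wr,wr,p])
    J=np.vstack([np.cross(ax,p-at).T,ax.T]);return p,r7,J,el,wr
def rv(M): return cv2.Rodrigues(M)[0][:,0]
def seg(q,p1,R1,mm=20.,deg=5.,speed=False):
    "pinv track of a straight move; returns list of q"
    p0,R0,*_=fkj(q);w=rv(R0.T@R1);n=int(max(np.linalg.norm(p1-p0)*1e3/mm,np.degrees(np.linalg.norm(w))/deg,1))+1;out=[]
    for k in range(1,n+1):
        pt=p0+(p1-p0)*k/n;Rt=R0@cv2.Rodrigues(w*k/n)[0]
        for _ in range(2):
            p,Rm,J,*_=fkj(q);q=q+np.linalg.pinv(J,rcond=1e-3)@np.r_[pt-p,rv(Rt@Rm.T)]
        out.append(q)
    return out
def marg(q): return np.minimum(q-lo,hi-q).min()
E
cat > search.py <<'E'
from path import *
import time
q0=np.array(r.get_state()['q']);rng=np.random.default_rng(1);best=[];t0=time.time();n=0
goalp=dk(32,-28,81)
while time.time()-t0<150:
    n+=1;k=rng.integers(1,4);q=q0;ok=9.;wps=[]
    for i in range(k+1):
        if i<k:
            p=rng.uniform([.38,-.5,.27],[.62,-.2,.45]);l=rng.uniform(-1,1,2)*.9
            Rm=cv2.Rodrigues(np.array([l[0],l[1],0]))[0]@down(rng.uniform(-180,180))
        else: p,Rm=goalp,spin(RM,rng.integers(6)*60)
        S=seg(q,p,Rm)
        m=min(map(marg,S))
        if m<.06 or max(np.abs(np.diff(S,axis=0)).max() if len(S)>1 else 0,0)>.5: ok=-1;break
        ok=min(ok,m);q=S[-1];wps.append((p,Rm))
    if ok<0: continue
    best.append((marg(q)+ok-.05*k,ok,q,wps))
best.sort(key=lambda b:-b[0]);print(n,len(best))
for b in best[:5]: print(round(b[1],2),round(marg(b[2]),2),b[2].round(2),len(b[3]))
import pickle;pickle.dump(best[:20],open('best.pkl','wb'))
E
python3 search.py
```

```text
23420 107
0.3 0.31 [ 0.56  0.77 -0.03  2.25  3.72  0.36  1.47] 3
0.27 0.32 [ 0.95  0.85 -0.67  2.23  2.34  0.36 -0.23] 3
0.26 0.26 [ 0.85  0.81 -0.5   2.24  2.68  0.3   1.51] 2
0.25 0.25 [ 0.85  0.81 -0.49  2.24  2.7   0.29  1.49] 2
0.24 0.24 [ 0.8   0.79 -0.41  2.24  2.9   0.28  2.32] 2
```

```bash
cat > plan.py <<'E'
from path import *
import pickle,itertools
B=pickle.load(open('best.pkl','rb'))
lift=lambda p,d:p+np.array([0,0,d])
A=np.array([.4034,-.1845,.021]);K=np.array([.5383,-.4175,.038])
RK=onto(N,EY)
for bi,b in enumerate(B[:20]):
    out=[]
    for ga,sk in itertools.product(range(6),range(2)):
        best=None
        for gp in range(6):
          for sp in range(2):
            q=b[2];m=[]
            def go(p,Rm):
                global q
                S=seg(q,p,Rm);m.append(min(map(marg,S)));q=S[-1]
            go(dk(30,-25,23),spin(b[3][-1][1],0));go(dk(30,-25,100),b[3][-1][1])
            D=down(-48+60*ga);go(lift(A,.12),D);go(A,D);go(lift(A,.12),D)
            P=spin(RM,60*gp);go(dk(76,-1,90),P);go(dk(73,0,22),P);go(dk(73,0,110),P)
            D=down(-98.5+180*sk);go(lift(K,.12),D);go(K,D);go(lift(K,.12),D)
            S_=spin(RK,180*sp);go(dk(108,0,130),S_);go(dk(108,0,35),S_)
            if min(m)>0 and (best is None or min(m)>best[0]): best=(min(m),gp,sp,np.round(m,2),q.round(2))
        if best: out.append((best[0],ga,sk)+best[1:])
    out.sort(key=lambda o:-o[0]);print(bi,b[2].round(2),round(b[1],2),len(b[3]),out[:1])
E
python3 plan.py; python3 - <<'E'
import sys;sys.path.insert(0,'.')
from path import *
import pickle
for i in (0,1,2):
    print(i,[(p.round(3),R.from_matrix(M).as_quat().round(3),M[:,2].round(2)) for p,M in pickle.load(open('best.pkl','rb'))[i][3]])
E
```

```text
0 [ 0.56  0.77 -0.03  2.25  3.72  0.36  1.47] 0.3 3 []
1 [ 0.95  0.85 -0.67  2.23  2.34  0.36 -0.23] 0.27 3 []
2 [ 0.85  0.81 -0.5   2.24  2.68  0.3   1.51] 0.26 2 []
3 [ 0.85  0.81 -0.49  2.24  2.7   0.29  1.49] 0.25 2 []
4 [ 0.8   0.79 -0.41  2.24  2.9   0.28  2.32] 0.24 2 []
5 [ 0.74  0.78 -0.31  2.24  3.16  0.28  1.01] 0.24 2 []
6 [ 0.79  0.79 -0.4   2.24  2.93  0.28  1.25] 0.24 2 []
7 [ 0.79  0.79 -0.4   2.24  2.94  0.28  1.24] 0.24 2 []
8 [ 0.79  0.79 -0.39  2.24  2.95  0.28  1.23] 0.24 2 []
9 [ 0.78  0.79 -0.39  2.24  2.96  0.28  2.26] 0.23 2 []
10 [ 0.97  0.86 -0.71  2.23  2.29  0.38 -0.17] 0.19 3 []
11 [ 0.79  0.79 -0.39  2.24  2.95  0.28  2.28] 0.23 2 []
12 [ 0.76  0.79 -0.35  2.24  3.06  0.28  2.16] 0.23 2 []
13 [ 0.91  0.83 -0.6   2.24  2.47  0.33  0.68] 0.22 3 []
14 [ 0.63  0.77 -0.13  2.25  3.55  0.32  1.65] 0.18 2 []
15 [ 0.85  0.81 -0.5   2.24  2.69  0.29  1.5 ] 0.25 3 []
16 [ 0.72  0.78 -0.28  2.25  3.23  0.28  0.94] 0.21 2 []
17 [ 0.79  0.79 -0.4   2.24  2.93  0.28  1.25] 0.21 2 []
18 [ 0.78  0.79 -0.38  2.24  2.99  0.28  2.24] 0.21 2 []
19 [ 0.75  0.78 -0.33  2.24 
[... 185 characters left out ...]
, -0.627,  0.424,  0.053]), array([ 0.49, -0.6 , -0.63])), (array([ 0.494, -0.27 ,  0.117]), array([ 0.972, -0.025,  0.233,  0.006]), array([ 0.45, -0.02, -0.89]))]
1 [(array([ 0.393, -0.262,  0.321]), array([ 0.048,  0.966, -0.001, -0.254]), array([-0.49,  0.02, -0.87])), (array([ 0.557, -0.479,  0.365]), array([-0.561,  0.641, -0.52 ,  0.064]), array([ 0.67, -0.59, -0.45])), (array([ 0.494, -0.27 ,  0.117]), array([ 0.025,  0.972, -0.006,  0.233]), array([ 0.45, -0.02, -0.89]))]
2 [(array([ 0.462, -0.284,  0.378]), array([-0.143,  0.88 , -0.257, -0.373]), array([-0.58, -0.56, -0.59])), (array([ 0.494, -0.27 ,  0.117]), array([ 0.829, -0.508,  0.205, -0.111]), array([ 0.45, -0.02, -0.89]))]
```

```bash
cat > find.py <<'E'
from path import *
import time
def rows(p0,R0,p1,R1): return int(np.ceil(max(np.linalg.norm(p1-p0)*1e3/60,np.degrees(np.linalg.norm(rv(R0.T@R1)))/10.4,1)))
def safe(S,zmin):
    for q in S:
        p,Rm,J,el,wr=fkj(q)
        for a in (wr,el,(wr+p)/2,(wr+el)/2):
            if a[1]>-.17 and a[2]<.62 and a[0]>.25: return False
        if p[1]>-.15 and p[2]<.5 or p[2]<zmin: return False
    return True
def find(q0,goals,T=60,kmax=3,mmin=.12,box=((.38,-.5,.27),(.62,-.2,.45)),lean=.7,seed=0,zmin=.1,tail=None,gm=.2):
    "goals: list of (p,R); tail(q,goal index)->extra margin of what follows; rank by rows, margins"
    rng=np.random.default_rng(seed);t0=time.time();best=[];n=0
    while time.time()-t0<T:
        n+=1;k=0 if n<=len(goals) else rng.integers(1,kmax+1);q=q0;ok=9.;w=[];nr=0;g=(n-1)%len(goals) if k==0 else rng.integers(len(goals))
        for i in range(k+1):
            if i<k:
                p=rng.uniform(*box);l=rng.uniform(-1,1,2)*lean;Rm=cv2.Rodrigues(np.array([l[0],l[1],0]))[0]@down(rng.uniform(-180,180))
            else:p,Rm=goals[g]
            a=fkj(q);nr+=rows(a[0],a[1],p,Rm)
            if nr>40: ok=-1;break
            S=seg(q,p,Rm,30,8);ok=min(ok,min(map(marg,S)))
            if ok<mmin or (len(S)>1 and np.abs(np.diff(S,axis=0)).max()>.35) or not safe(S,zmin): ok=-1;break
            q=S[-1];w.append((p,Rm))
        if ok<0 or marg(q)<gm: continue
        tm=tail(q,g) if tail else 9
        if tm<mmin*.6: continue
        best.append((nr-30*min(ok,.25)-30*min(tm,.25),nr,ok,tm,g,q,w))
    best.sort(key=lambda b:b[0]);print('tried',n,'ok',len(best))
    for b in best[:4]: print(' rows',b[1],'m',round(b[2],2),'tail',round(b[3],2),'goal',b[4],b[5].round(2),len(b[6]))
    return best
def emit(p,Rm,wps,grip=1):
    "print rows in calls of 5, relative to the commanded pose at each call start"
    P=[]
    for p1,R1 in wps:
        n=rows(p,Rm,p1,R1);w=rv(Rm.T@R1);P+=[(p+(p1-p)*k/n,Rm@cv2.Rodrigues(w*k/n)[0]) for k in range(1,n+1)];p,Rm=p1,R1
    c=pose()
    while P:
        ch=P[:5];P=P[5:];out=[]
        for a,b in ch: out.append([round(x) if i<3 else round(x,0) for i,x in enumerate(rel(*c,a,b))]+[grip])
        print(json.dumps(out));l=np.array(out[-1][:6]) ;c=(c[0]+c[1]@l[:3]/1e3,c[1]@R.from_rotvec(l[3:],degrees=True).as_matrix())
E
python3 - <<'E'
from find import *
import pickle
q0=np.array(r.get_state()['q'])
goals=[(dk(32,-28,81),spin(RM,60*k)) for k in range(6)]
def tail(q,g):
    m=[]
    for z in(23,110):
        S=seg(q,dk(30,-25,z),goals[g][1]);m.append(min(map(marg,S)));q=S[-1]
    return min(m)
b=find(q0,goals,T=200,tail=tail)
pickle.dump(b[:10],open('leg1.pkl','wb'))
for x in b[:2]: print([(p.round(2),M[:,2].round(2)) for p,M in x[6]])
p,Q=pose();emit(p,Q,b[0][6])
E
```

```text
tried 46170 ok 5
 rows 32 m 0.24 tail 0.2 goal 1 [ 0.76  0.79 -0.35  2.24  3.05  0.28  2.17] 2
 rows 32 m 0.18 tail 0.22 goal 1 [ 0.68  0.77 -0.21  2.25  3.39  0.29  1.82] 2
 rows 32 m 0.17 tail 0.21 goal 1 [ 0.81  0.8  -0.44  2.24  2.84  0.28  2.39] 2
 rows 36 m 0.14 tail 0.2 goal 1 [ 0.78  0.79 -0.39  2.24  2.96  0.28  2.27] 4
[(array([ 0.49, -0.46,  0.33]), array([-0.53, -0.25, -0.81])), (array([ 0.49, -0.27,  0.12]), array([ 0.45, -0.02, -0.89]))]
[(array([ 0.41, -0.49,  0.38]), array([-0.33, -0.47, -0.82])), (array([ 0.49, -0.27,  0.12]), array([ 0.45, -0.02, -0.89]))]
[[-8, 15, 0, 3.0, -1.0, -10.0, 1], [-17, 30, 1, 6.0, -2.0, -20.0, 1], [-25, 46, 1, 9.0, -2.0, -29.0, 1], [-33, 61, 2, 12.0, -3.0, -39.0, 1], [-42, 76, 2, 15.0, -4.0, -49.0, 1]]
[[-17, 4, -1, 3.0, -0.0, -10.0, 1], [-34, 7, -2, 6.0, -1.0, -20.0, 1], [-50, 11, -4, 9.0, -2.0, -29.0, 1], [-67, 14, -5, 12.0, -3.0, -39.0, 1], [-84, 18, -6, 15.0, -4.0, -49.0, 1]]
[[-14, -11, 1, 3.0, -0.0, -10.0, 1], [-27, -22, 2, 6.0, -1.0, -20.0, 1], [-41, -32, 3, 9.0, -2.0, -29.0, 1], [-55, -43, 4, 12.0, -3.0, -39.0, 1], [-68, -53, 4, 15.0, -4.0, -49.0, 1]]
[[-6, 13, 8, 4.0, -1.0, -9.0, 1], [-13, 27, 15, 9.0, -2.0, -17.0, 1], [-19, 41, 22, 14.0, -4.0, -26.0, 1], [-25, 55, 29, 19.0, -5.0, -35.0, 1], [-32, 68, 36, 24.0, -6.0, -44.0, 1]]
[[-14, 8, 3, 5.0, -1.0, -8.0, 1], [-29, 16, 7, 10.0, -2.0, -17.0, 1], [-43, 23, 10, 15.0, -3.0, -26.0, 1], [-58, 31, 13, 20.0, -5.0, -34.0, 1], [-72, 38, 17, 25.0, -6.0, -43.0, 1]]
[[-16, -3, 4, 5.0, -1.0, -9.0, 1], [-32, -6, 8, 10.0, -2.0, -18.0, 1], [-48, -9, 12, 15.0, -4.0, -26.0, 1], [-64, -12, 16, 20.0, -5.0, -35.0, 1], [-80, -14, 20, 25.0, -6.0, -44.0, 1]]
[[-10, -11, 9, 5.0, -1.0, -8.0, 1], [-19, -21, 18, 10.0, -3.0, -17.0, 1]]
```

>>> move_arm(motion=[[-8, 15, 0, 3, -1, -10, 1], [-17, 30, 1, 6, -2, -20, 1], [-25, 46, 1, 9, -2, -29, 1], [-33, 61, 2, 12, -3, -39, 1], [-42, 76, 2, 15, -4, -49, 1]])

```text
clock: 9.22
tool_pos: [0.4904, -0.292, 0.3356]
eef_rot: [0.767, 0.623, -0.071, -0.139]
contact_force: [0.9, -0.1, -0.5]
opening: 0.15
finger_force: 30.0
```

>>> move_arm(motion=[[-17, 4, -1, 3, 0, -10, 1], [-34, 7, -2, 6, -1, -20, 1], [-50, 11, -4, 9, -2, -29, 1], [-67, 14, -5, 12, -3, -39, 1], [-84, 18, -6, 15, -4, -49, 1]])

```text
clock: 9.85
tool_pos: [0.4906, -0.3779, 0.3302]
eef_rot: [0.413, 0.874, -0.112, -0.23]
contact_force: [-0.2, -0.2, -0.8]
opening: 0.153
finger_force: 30.0
```

>>> move_arm(motion=[[-14, -11, 1, 3, 0, -10, 1], [-27, -22, 2, 6, -1, -20, 1], [-41, -32, 3, 9, -2, -29, 1], [-55, -43, 4, 12, -3, -39, 1], [-68, -53, 4, 15, -4, -49, 1]])

```text
clock: 10.48
tool_pos: [0.4903, -0.4638, 0.3259]
eef_rot: [-0.022, 0.952, -0.13, -0.276]
contact_force: [-0.4, -0.6, 0.0]
opening: 0.155
finger_force: 30.0
```

```bash
python3 - <<'E'
from find import *
import pickle
q=np.array(r.get_state()['q']);print('q',q.round(2),pose()[0])
b=pickle.load(open('leg1.pkl','rb'))[0];q0=np.array(json.load(open('q.json'))[-1][0]);S=seg(q0,*b[6][0]);print('expected',S[-1].round(2))
S=seg(q,*b[6][1]);print('end',S[-1].round(2),min(map(marg,S)).round(2));emit(*pose(),b[6][1:])
E
```

```text
q [0.38 0.89 0.21 1.04 0.35 1.58 2.1 ] [ 0.49026294 -0.4638135   0.32589719]
expected [0.38 0.9  0.22 1.02 0.34 1.6  2.1 ]
end [ 0.77  0.79 -0.36  2.24  3.03  0.28  2.2 ] 0.24
[[-6, 14, 7, 5.0, -1.0, -9.0, 1], [-13, 28, 14, 10.0, -2.0, -17.0, 1], [-19, 42, 21, 15.0, -4.0, -26.0, 1], [-26, 55, 28, 20.0, -5.0, -35.0, 1], [-32, 69, 35, 25.0, -6.0, -44.0, 1]]
[[-15, 8, 3, 5.0, -1.0, -8.0, 1], [-29, 15, 6, 10.0, -3.0, -17.0, 1], [-44, 23, 9, 14.0, -4.0, -26.0, 1], [-58, 30, 12, 20.0, -5.0, -34.0, 1], [-73, 38, 15, 24.0, -6.0, -43.0, 1]]
[[-16, -3, 4, 5.0, -1.0, -8.0, 1], [-32, -6, 8, 10.0, -2.0, -17.0, 1], [-48, -10, 12, 15.0, -4.0, -26.0, 1], [-64, -13, 16, 20.0, -5.0, -35.0, 1], [-80, -16, 19, 25.0, -6.0, -43.0, 1]]
[[-10, -10, 9, 5.0, -1.0, -9.0, 1], [-20, -21, 17, 10.0, -3.0, -18.0, 1]]
```

The arm follows the predicted path exactly.

>>> move_arm(motion=[[-6, 14, 7, 5, -1, -9, 1], [-13, 28, 14, 10, -2, -17, 1], [-19, 42, 21, 15, -4, -26, 1], [-26, 55, 28, 20, -5, -35, 1], [-32, 69, 35, 25, -6, -44, 1]])

```text
clock: 11.1
tool_pos: [0.4926, -0.4058, 0.2644]
eef_rot: [-0.438, 0.838, -0.215, -0.244]
contact_force: [0.5, 0.6, -0.1]
opening: 0.159
finger_force: 30.0
```

>>> move_arm(motion=[[-15, 8, 3, 5, -1, -8, 1], [-29, 15, 6, 10, -3, -17, 1], [-44, 23, 9, 14, -4, -26, 1], [-58, 30, 12, 20, -5, -34, 1], [-73, 38, 15, 24, -6, -43, 1]])

```text
clock: 11.72
tool_pos: [0.4936, -0.3484, 0.2036]
eef_rot: [0.763, -0.57, 0.254, 0.168]
contact_force: [0.8, -0.7, -0.9]
opening: 0.154
finger_force: 30.0
```

>>> move_arm(motion=[[-16, -3, 4, 5, -1, -8, 1], [-32, -6, 8, 10, -2, -17, 1], [-48, -10, 12, 15, -4, -26, 1], [-64, -13, 16, 20, -5, -35, 1], [-80, -16, 19, 25, -6, -43, 1]])

```text
clock: 12.35
tool_pos: [0.4955, -0.2924, 0.1425]
eef_rot: [0.946, -0.195, 0.252, 0.055]
contact_force: [0.3, -0.8, -1.8]
opening: 0.156
finger_force: 30.0
```

>>> move_arm(motion=[[-10, -10, 9, 5, -1, -9, 1], [-20, -21, 17, 10, -3, -18, 1], [-20, -21, 17, 10, -3, -18, 1], [-20, -21, 17, 10, -3, -18, 1]])

```text
clock: 12.85
tool_pos: [0.4944, -0.27, 0.118]
eef_rot: [0.973, -0.028, 0.231, 0.007]
contact_force: [-0.0, 0.5, -0.6]
opening: 0.156
finger_force: 30.0
```

```bash
python3 - <<'E'
from find import *
q=np.array(r.get_state()['q']);p,Q=pose();print('q',q.round(2),indeck(p).round(1))
G=spin(RM,60);a=dk(32,-28,24);print(rel(p,Q,a,G),rel(a,G,dk(30,-25,22.5),G))
s=snap('wrist','w4.png')
E
```

```text
q [ 0.76  0.78 -0.35  2.24  3.02  0.27  2.19] [ 32.8 -27.6  81.7]
[-0.5, 0.2, 57.7, 0.2, 0.3, -0.2] [-2.0, -3.0, 1.5, 0.0, 0.0, 0.0]
```

View pics/w4.png

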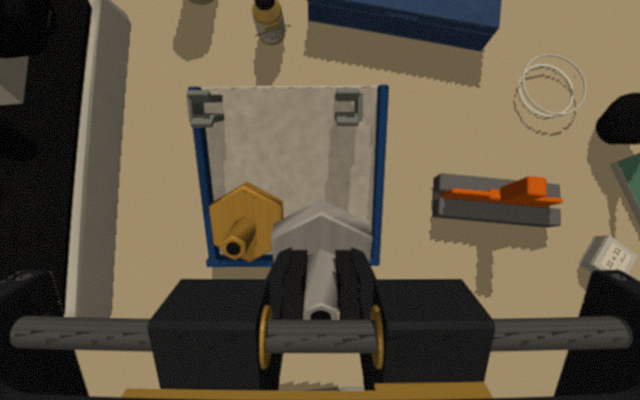

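The view shows the mount over its place, with its corner at (322,205) pointing up the slope and parallel to brass at (245,220). Lowering now.

>>> move_arm(motion=[[-0.5, 0.2, 30, 0, 0, 0, 1], [-0.5, 0.2, 50, 0, 0, 0, 1], [-0.5, 0.2, 57.7, 0, 0, 0, 1], [-2.5, -2.8, 58.5, 0, 0, 0, 1], [-2.5, -2.8, 59.2, 0, 0, 0, 1]])

```text
clock: 13.52
tool_pos: [0.5193, -0.2693, 0.0658]
eef_rot: [0.972, -0.026, 0.232, 0.008]
contact_force: [-1.7, -1.1, 10.0]
opening: 0.153
finger_force: 30.0
```

```bash
python3 - <<'E'
from find import *
s=r.get_state();p,Q=pose();print(indeck(p).round(1),'F deck',[round(float(np.dot(s['contact_force'],e)),1) for e in(EX,EY,N)])
G=spin(RM,60);print(rel(p,Q,dk(29.8,-25,21),G))
E
```

```text
[ 31.2 -25.7  23.9] F deck [3.1, -1.2, 9.7]
[-1.4, -0.7, 2.9, 0.3, 0.1, -0.1]
```

>>> move_arm(motion=[[-1, -0.5, 0, 0, 0, 0, 1], [-1, -0.5, 0, 0, 0, 0, 1], [-1, -0.5, 0, 0, 0, 0, 0.7], [-1, -0.5, 0, 0, 0, 0, 0.65], [-1, -0.5, -30, 0, 0, 0, 0.65]])

```text
clock: 14.15
tool_pos: [0.5033, -0.2662, 0.0892]
eef_rot: [0.973, -0.026, 0.229, 0.006]
contact_force: [-0.3, -0.2, 0.0]
opening: 0.346
finger_force: 0.0
```

>>> move_arm(motion=[[0, 0, -35, 0, 0, 0, 0.65], [0, 0, -60, 0, 0, 0, 0.65], [0, 0, -60, 0, 0, 0, 0.65]])

```text
clock: 14.52
tool_pos: [0.4761, -0.2657, 0.145]
eef_rot: [0.973, -0.026, 0.23, 0.007]
contact_force: [-0.2, 0.1, -0.3]
opening: 0.353
finger_force: 0.0
```

```bash
cat > chk.py <<'E'
from find import *
from m3 import hexfit,clean
def chk(boxes,cam='wrist',fn=None):
    s=snap(cam,fn);W=clean(cloud(s).reshape(-1,3));d=np.array([(W-O)@e for e in(EX,EY,N)]).T*1e3;out=[]
    for x,y in boxes:
        f=d[(np.hypot(d[:,0]-x,d[:,1]-y)<34)&(d[:,2]>11.2)&(d[:,2]<18)]
        # keep this hexagon's side
        for ox,oy in boxes:
            if (ox,oy)!=(x,y): f=f[np.hypot(f[:,0]-x,f[:,1]-y)<=np.hypot(f[:,0]-ox,f[:,1]-oy)]
        t=d[(np.hypot(d[:,0]-x,d[:,1]-y)<15)&(d[:,2]>44)&(d[:,2]<58)]
        c,a,w=hexfit(f[:,:2]/1e3);A=np.c_[f[:,:2],np.ones(len(f))];g=np.linalg.lstsq(A,f[:,2],rcond=None)[0]
        print((x,y),'hex',(c*1e3).round(1),'a',a,'w',round(w*1e3,1),'face h',np.median(f[:,2]).round(1),'slope deg',np.degrees(g[:2]).round(1),'| stem top',((t.max(0)+t.min(0))/2).round(1) if len(t)else None,np.median(t[:,2]).round(1) if len(t) else '',len(f),len(t))
E
python3 - <<'E'
from chk import *
p,Q=pose();print(indeck(p).round(1),np.round(r.get_state()['q'],2))
chk([(29,25),(30,-26)],fn='w5.png')
chk([(29,25),(30,-26)],cam='top')
E
```

```text
[ 28.6 -24.3 114.2] [ 0.79  0.72 -0.37  2.28  3.03  0.23  2.18]
(29, 25) hex [28.3 25.4] a 29.999999999999996 w 51.4 face h 13.5 slope deg [-0.1  0.1] | stem top [28.7 25.  47.8] 49.6 2642 383
(30, -26) hex [ 28.2 -24.9] a 30.5 w 49.9 face h 13.5 slope deg [-0.1  0.1] | stem top [ 28.6 -24.6  47.9] 49.5 2661 381
(29, 25) hex [28.7 27. ] a 31.5 w 54.5 face h 14.8 slope deg [ 0.6 -0.9] | stem top [27.4 23.5 49.3] 51.1 431 54
(30, -26) hex [ 26.2 -26.2] a 32.0 w 52.5 face h 15.1 slope deg [-0.2 -0.6] | stem top [ 27.6 -26.8  49.4] 50.5 433 56
```

View pics/w5.png

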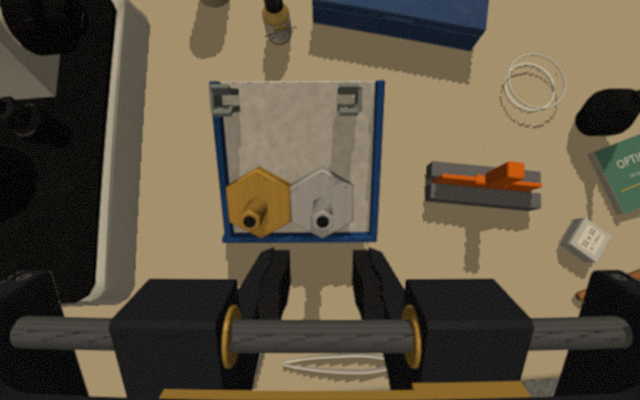

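Mount B is flat and touching brass: 49.6 to 50.3 mm apart, with the stems at (255,215) and (322,218) in the picture. Next is mount A.

```bash
cat > legA.py <<'E'
from find import *
import pickle
q0=np.array(r.get_state()['q'])
A=np.array([.4034,-.1845,.021]);up=np.array([0,0,.12])
goals=[(A+up,down(-48)),(A+up,down(132))]
def tail(q,g):
    m=[]
    for p in(A,A+up):
        S=seg(q,p,goals[g][1]);m.append(min(map(marg,S)));q=S[-1]
    return min(m)
b=find(q0,goals,T=50,tail=tail,kmax=2,gm=.12)
for x in b[:2]: print([(p.round(2),M[:,2].round(2)) for p,M in x[6]])
p,Q=pose();emit(p,Q,b[0][6],.5)
E
python3 legA.py
```

```text
tried 17200 ok 35
 rows 16 m 0.19 tail 0.23 goal 1 [ 0.76  0.72 -0.7   2.17  0.91  0.57  1.67] 2
 rows 18 m 0.21 tail 0.34 goal 1 [ 0.9   0.81 -0.97  2.17  1.06  0.76  1.51] 2
 rows 19 m 0.23 tail 0.34 goal 1 [ 0.85  0.77 -0.86  2.17  1.01  0.68  1.57] 2
 rows 19 m 0.21 tail 0.34 goal 1 [ 0.83  0.76 -0.83  2.17  0.99  0.66  1.59] 2
[(array([ 0.54, -0.26,  0.29]), array([ 0.62, -0.22, -0.76])), (array([ 0.4 , -0.18,  0.14]), array([ 0.,  0., -1.]))]
[(array([ 0.57, -0.35,  0.29]), array([ 0.59, -0.45, -0.67])), (array([ 0.4 , -0.18,  0.14]), array([ 0.,  0., -1.]))]
[[11, -1, -9, 0.0, 2.0, 10.0, 0.5], [22, -2, -19, 1.0, 3.0, 20.0, 0.5], [32, -3, -28, 2.0, 5.0, 30.0, 0.5], [43, -4, -37, 2.0, 7.0, 40.0, 0.5], [54, -4, -47, 3.0, 9.0, 50.0, 0.5]]
[[6, -10, -7, -0.0, 2.0, 10.0, 0.5], [14, -20, -15, 0.0, 3.0, 20.0, 0.5], [21, -29, -22, 1.0, 5.0, 31.0, 0.5], [28, -39, -30, 2.0, 7.0, 41.0, 0.5], [35, -49, -38, 2.0, 9.0, 51.0, 0.5]]
[[-2, -12, -6, 0.0, 2.0, 10.0, 0.5], [-8, 29, -3, -8.0, 3.0, 14.0, 0.5], [-15, 71, 0, -16.0, 5.0, 18.0, 0.5], [-21, 113, 3, -24.0, 7.0, 22.0, 0.5], [-27, 155, 6, -32.0, 9.0, 26.0, 0.5]]
[[9, 33, 25, -7.0, 3.0, 4.0, 0.5]]
```

>>> move_arm(motion=[[11, -1, -9, 0, 2, 10, 0.5], [22, -2, -19, 1, 3, 20, 0.5], [32, -3, -28, 2, 5, 30, 0.5], [43, -4, -37, 2, 7, 40, 0.5], [54, -4, -47, 3, 9, 50, 0.5]])

```text
clock: 15.25
tool_pos: [0.5043, -0.2624, 0.2092]
eef_rot: [0.849, -0.43, 0.284, -0.115]
contact_force: [-0.1, 0.2, -0.1]
opening: 0.502
finger_force: 0.0
```

>>> move_arm(motion=[[6, -10, -7, 0, 2, 10, 0.5], [14, -20, -15, 0, 3, 20, 0.5], [21, -29, -22, 1, 5, 31, 0.5], [28, -39, -30, 2, 7, 41, 0.5], [35, -49, -38, 2, 9, 51, 0.5]])

```text
clock: 15.88
tool_pos: [0.5304, -0.259, 0.2743]
eef_rot: [-0.554, 0.757, -0.277, 0.207]
contact_force: [0.4, 0.7, -0.0]
opening: 0.503
finger_force: 0.0
```

>>> move_arm(motion=[[-2, -12, -6, 0, 2, 10, 0.5], [-8, 29, -3, -8, 3, 14, 0.5], [-15, 71, 0, -16, 5, 18, 0.5], [-21, 113, 3, -24, 7, 22, 0.5], [-27, 155, 6, -32, 9, 26, 0.5]])

```text
clock: 16.5
tool_pos: [0.4301, -0.1989, 0.1696]
eef_rot: [-0.392, 0.917, -0.06, 0.051]
contact_force: [0.0, -0.7, -0.3]
opening: 0.497
finger_force: 0.0
```

>>> move_arm(motion=[[9, 33, 25, -7, 3, 4, 0.5], [9, 33, 25, -7, 3, 4, 0.5], [9, 33, 25, -7, 3, 4, 0.5]])

```text
clock: 16.88
tool_pos: [0.4047, -0.1855, 0.1402]
eef_rot: [-0.362, 0.932, -0.014, 0.007]
contact_force: [-0.4, 0.7, -0.1]
opening: 0.5
finger_force: 0.0
```

```bash
python3 - <<'E'
from chk import *
p,Q=pose();print(p,np.round(r.get_state()['q'],2))
s=snap('wrist');W=clean(cloud(s).reshape(-1,3))
P=W[np.linalg.norm(W[:,:2]-[.4034,-.1845],axis=1)<.036];b=P[(P[:,2]>.010)&(P[:,2]<.018)];t=P[(P[:,2]>.044)&(P[:,2]<.053)]
c,a,w=hexfit(b[:,:2]);print(c,a,w,len(b),(t.max(0)+t.min(0))/2)
t=(t.max(0)+t.min(0))/2
print(rel(p,Q,[t[0],t[1],.021],down(a+120)))
E
```

```text
[ 0.40465327 -0.18546905  0.14023867] [ 0.71  0.7  -0.62  2.2   0.94  0.5   1.65]
[ 0.40321779 -0.18449387] 11.5 0.05016295662653564 2341 [ 0.40325443 -0.18485017  0.04792517]
[1.0, 5.1, 119.1, -1.8, 0.2, 0.9]
```

>>> move_arm(motion=[[1, 5, 60, -1.8, 0.2, 0.9, 0.5], [1, 5, 110, -1.8, 0.2, 0.9, 0.5], [1, 5, 119, -1.8, 0.2, 0.9, 0.5], [1, 5, 119, -1.8, 0.2, 0.9, 0.5], [1, 5, 119, -1.8, 0.2, 0.9, 1]])

```text
clock: 17.55
tool_pos: [0.4033, -0.1849, 0.0222]
eef_rot: [-0.354, 0.935, 0.0, 0.0]
contact_force: [0.0, -1.1, 0.3]
opening: 0.407
finger_force: 0.0
```

>>> move_arm(motion=[[0, 0, 0, 0, 0, 0, 1], [0, 0, 0, 0, 0, 0, 1], [0, 0, 0, 0, 0, 0, 1]])

```text
clock: 17.92
tool_pos: [0.4028, -0.1849, 0.0216]
eef_rot: [-0.354, 0.935, 0.0, -0.0]
contact_force: [0.1, 0.0, 6.6]
opening: 0.153
finger_force: 30.0
```

>>> move_arm(motion=[[0, 0, -50, 0, 0, 0, 1], [0, 0, -100, 0, 0, 0, 1], [0, 0, -130, 0, 0, 0, 1], [0, 0, -130, 0, 0, 0, 1]])

```text
clock: 18.42
tool_pos: [0.4042, -0.1852, 0.1536]
eef_rot: [-0.353, 0.935, -0.001, 0.002]
contact_force: [0.2, -1.1, -1.2]
opening: 0.152
finger_force: 30.0
```

```bash
cat > legU.py <<'E'
from find import *
import pickle
q0=np.array(r.get_state()['q']);p,Q=pose();print(p,q0.round(2))
goals=[(dk(77,0,100),spin(RM,60*k)) for k in range(6)]
def tail(q,g):
    m=[]
    for z in(22,120):
        S=seg(q,dk(73,0,z),goals[g][1]);m.append(min(map(marg,S)));q=S[-1]
    return min(m)
b=find(q0,goals,T=50,tail=tail,kmax=2,gm=.12,zmin=.12)
for x in b[:3]: print([(p.round(2),M[:,2].round(2)) for p,M in x[6]])
p,Q=pose();emit(p,Q,b[0][6],1)
E
python3 legU.py
```

```text
[ 0.40416176 -0.18522174  0.15362797] [ 0.72  0.68 -0.62  2.17  0.8   0.54  1.78]
tried 11598 ok 166
 rows 9 m 0.29 tail 0.26 goal 2 [ 0.89  0.78 -0.71  2.18  2.02  0.33  2.09] 2
 rows 8 m 0.23 tail 0.2 goal 2 [ 0.83  0.75 -0.61  2.18  2.16  0.27  1.94] 1
 rows 10 m 0.24 tail 0.26 goal 3 [ 0.89  0.78 -0.72  2.18  2.02  0.34  1.05] 2
 rows 11 m 0.25 tail 0.27 goal 2 [ 0.89  0.78 -0.72  2.18  2.01  0.34  2.1 ] 2
[(array([ 0.38, -0.31,  0.29]), array([ 0.08, -0.4 , -0.91])), (array([ 0.53, -0.24,  0.15]), array([ 0.45, -0.02, -0.89]))]
[(array([ 0.53, -0.24,  0.15]), array([ 0.45, -0.02, -0.89]))]
[(array([ 0.54, -0.4 ,  0.34]), array([ 0.46, -0.45, -0.77])), (array([ 0.53, -0.24,  0.15]), array([ 0.45, -0.02, -0.89]))]
[[25, -20, -33, 4.0, 4.0, -7.0, 1], [50, -41, -66, 9.0, 8.0, -14.0, 1], [74, -61, -100, 13.0, 13.0, -20.0, 1], [99, -82, -133, 17.0, 17.0, -27.0, 1], [69, -90, -106, 20.0, 13.0, -37.0, 1]]
[[-27, -19, 25, 4.0, -4.0, -8.0, 1], [-54, -38, 49, 9.0, -8.0, -16.0, 1], [-82, -57, 74, 14.0, -13.0, -25.0, 1], [-109, -76, 99, 18.0, -17.0, -33.0, 1]]
```

>>> move_arm(motion=[[25, -20, -33, 4, 4, -7, 1], [50, -41, -66, 9, 8, -14, 1], [74, -61, -100, 13, 13, -20, 1], [99, -82, -133, 17, 17, -27, 1], [69, -90, -106, 20, 13, -37, 1]])

```text
clock: 19.05
tool_pos: [0.4115, -0.2999, 0.2587]
eef_rot: [-0.621, 0.756, -0.2, -0.044]
contact_force: [1.8, -0.8, -1.5]
opening: 0.157
finger_force: 30.0
```

>>> move_arm(motion=[[-27, -19, 25, 4, -4, -8, 1], [-54, -38, 49, 9, -8, -16, 1], [-82, -57, 74, 14, -13, -25, 1], [-109, -76, 99, 18, -17, -33, 1], [-109, -76, 99, 18, -17, -33, 1]])

```text
clock: 19.68
tool_pos: [0.5242, -0.2443, 0.1466]
eef_rot: [0.83, -0.512, 0.195, -0.108]
contact_force: [-0.6, -1.3, -0.6]
opening: 0.155
finger_force: 30.0
```

>>> move_arm(motion=[[0, 0, 0, 0, 0, 0, 1], [0, 0, 0, 0, 0, 0, 1]])

```text
clock: 19.92
tool_pos: [0.5252, -0.2437, 0.1513]
eef_rot: [0.83, -0.51, 0.198, -0.107]
contact_force: [-0.5, 0.1, -0.8]
opening: 0.156
finger_force: 30.0
```

```bash
python3 - <<'E'
from chk import *
p,Q=pose();print(indeck(p).round(1),np.round(r.get_state()['q'],2))
G=spin(RM,120);print(rel(p,Q,dk(76,.2,26),G),rel(dk(76,.2,26),G,dk(71.5,.2,22.5),G))
snap('wrist','w6.png')
E
```

```text
[74.1  0.3 98. ] [ 0.87  0.77 -0.69  2.17  2.    0.32  2.1 ]
[1.5, -2.7, 72.0, 0.8, 0.4, -0.1] [-2.3, 3.9, 3.5, 0.0, 0.0, 0.0]
```

View pics/w6.png

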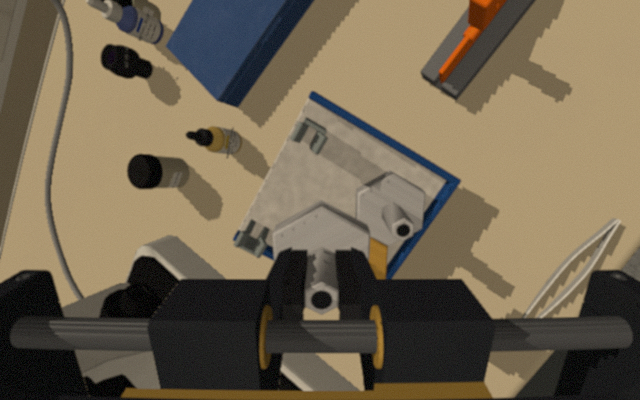

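The view shows A held squarely over the tray, with its neighbours at (390,205) and (378,255) below. Lowering, then sliding down the slope into the nest.

>>> move_arm(motion=[[1.5, -2.7, 40, 0.8, 0.4, 0, 1], [1.5, -2.7, 65, 0.8, 0.4, 0, 1], [1.5, -2.7, 73, 0.8, 0.4, 0, 1], [0, 0, 73.5, 0.8, 0.4, 0, 1], [-0.7, 1, 74.5, 0.8, 0.4, 0, 1]])

```text
clock: 20.6
tool_pos: [0.5568, -0.2457, 0.0838]
eef_rot: [0.829, -0.509, 0.205, -0.112]
contact_force: [-0.0, -0.1, -0.7]
opening: 0.152
finger_force: 30.0
```

```bash
python3 - <<'E'
from chk import *
s=r.get_state();p,Q=pose();print(indeck(p).round(1),'F deck',[round(float(np.dot(s['contact_force'],e)),1) for e in(EX,EY,N)],rel(p,Q,dk(71.7,.2,22.5),spin(RM,120)))
E
```

```text
[71.7 -0.2 23.5] F deck [-0.4, -0.1, -0.6] [-0.3, -0.2, 1.0, 0.0, -0.0, -0.1]
```

>>> move_arm(motion=[[-0.2, 0, 1.2, 0, 0, 0, 1], [-0.4, 0.4, 2.2, 0, 0, 0, 1], [-0.4, 0.4, 2.5, 0, 0, 0, 1]])

```text
clock: 20.98
tool_pos: [0.5576, -0.2457, 0.0823]
eef_rot: [0.829, -0.509, 0.206, -0.111]
contact_force: [-9.8, -0.9, 16.3]
opening: 0.156
finger_force: 30.0
```

```bash
python3 - <<'E'
from chk import *
s=r.get_state();p,Q=pose();print(indeck(p).round(1),'F deck',[round(float(np.dot(s['contact_force'],e)),1) for e in(EX,EY,N)])
E
```

```text
[71.7 -0.1 21.9] F deck [-1.3, -1.4, 19.0]
```

>>> move_arm(motion=[[-0.4, 0.5, -1, 0, 0, 0, 1], [-0.7, 1.2, -1, 0, 0, 0, 1], [-0.7, 1.2, -1, 0, 0, 0, 0.72], [-0.7, 1.2, -1, 0, 0, 0, 0.72], [-0.7, 1.2, -30, 0, 0, 0, 0.72]])

```text
clock: 21.6
tool_pos: [0.5427, -0.2444, 0.1052]
eef_rot: [0.829, -0.51, 0.203, -0.112]
contact_force: [-0.3, 0.3, 0.3]
opening: 0.282
finger_force: 0.0
```

>>> move_arm(motion=[[0, 0, -40, 0, 0, 0, 0.7], [0, 0, -70, 0, 0, 0, 0.5], [0, 0, -70, 0, 0, 0, 0.5]])

```text
clock: 21.98
tool_pos: [0.5113, -0.2435, 0.1705]
eef_rot: [0.829, -0.509, 0.206, -0.111]
contact_force: [0.0, -0.1, -0.3]
opening: 0.492
finger_force: 0.0
```

```bash
python3 - <<'E'
from chk import *
p,Q=pose();print(indeck(p).round(1),np.round(r.get_state()['q'],2))
chk([(29,25),(29,-25),(72,0)],fn='w7.png')
E
```

```text
[ 70.4  -0.3 121.5] [ 0.91  0.74 -0.72  2.21  2.01  0.31  2.09]
(29, 25) hex [29.1 25. ] a 29.999999999999996 w 49.8 face h 13.5 slope deg [-0.4  0.2] | stem top [28.8 25.1 47.8] 49.5 1899 328
(29, -25) hex [ 28.3 -25. ] a 30.5 w 50.4 face h 13.5 slope deg [-0.1  0.2] | stem top [ 28.7 -24.8  47.9] 49.4 2527 376
(72, 0) hex [72.3  0.4] a 30.5 w 50.1 face h 13.5 slope deg [0.  0.2] | stem top [72.1  0.6 47.7] 49.4 2590 363
```

View pics/w7.png

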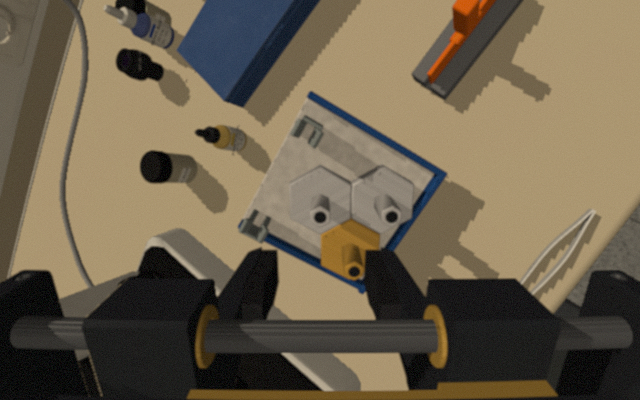

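The three mounts form a tight triangle, with stem-to-stem distances of 49.9, 49.8 and 50.3 mm, all lying flat. Their stems are at (319,215), (391,215) and (353,268). Now the keeper.

```bash
cat > legK.py <<'E'
from find import *
q0=np.array(r.get_state()['q'])
K=np.array([.5383,-.4173,.038]);up=np.array([0,0,.11])
goals=[(K+up,down(-98.4)),(K+up,down(81.6))]
def tail(q,g):
    m=[]
    for p in(K,K+up*1.3):
        S=seg(q,p,goals[g][1]);m.append(min(map(marg,S)));q=S[-1]
    return min(m)
b=find(q0,goals,T=45,tail=tail,kmax=2,gm=.12,zmin=.12)
for x in b[:3]: print([(p.round(2),M[:,2].round(2)) for p,M in x[6]])
p,Q=pose();emit(p,Q,b[0][6],.5)
E
python3 - <<'E'
from chk import *
s=snap('wrist');W=clean(cloud(s).reshape(-1,3));d=np.array([(W-O)@e for e in(EX,EY,N)]).T*1e3
for sg in(1,-1):
    g=d[(abs(d[:,1]-sg*43)<11)&(d[:,0]>92)&(d[:,0]<125)&(d[:,2]>5)]
    print(sg,len(g),g.min(0).round(1),g.max(0).round(1))
    for z0 in range(6,46,4):
        h=g[(g[:,2]>=z0)&(g[:,2]<z0+4)]
        if len(h)>5: print('  z',z0,len(h),'x',h[:,0].min().round(1),h[:,0].max().round(1),'y',h[:,1].min().round(1),h[:,1].max().round(1))
    h=g[g[:,2]>g[:,2].max()-4];hx=np.histogram(h[:,0],np.arange(95,123,2));print('  top x hist',list(zip(hx[1].astype(int).tolist(),hx[0].tolist())))
E
python3 legK.py
```

```text
1 557 [92.1 36.5  5. ] [120.8  53.8  30. ]
  z 6 74 x 92.1 120.6 y 36.8 53.8
  z 10 46 x 92.7 115.4 y 36.7 51.4
  z 14 41 x 99.8 115.7 y 37.0 50.6
  z 18 95 x 99.9 115.8 y 36.5 53.3
  z 22 113 x 98.9 116.0 y 36.8 52.5
  z 26 174 x 96.7 118.1 y 36.7 50.4
  top x hist [(95, 2), (97, 36), (99, 39), (101, 6), (103, 0), (105, 0), (107, 0), (109, 0), (111, 1), (113, 25), (115, 43), (117, 21), (119, 0)]
-1 497 [ 97.5 -52.1   5.1] [118.6 -36.6  29.7]
  z 6 12 x 100.4 116.1 y -52.0 -39.2
  z 10 7 x 101.2 114.4 y -52.0 -37.9
  z 14 11 x 100.5 114.9 y -52.1 -44.3
  z 18 96 x 100.2 116.4 y -52.1 -37.5
  z 22 147 x 99.9 118.2 y -51.9 -36.6
  z 26 221 x 97.5 118.6 y -49.6 -36.6
  top x hist [(95, 0), (97, 37), (99, 54), (101, 26), (103, 0), (105, 0), (107, 0), (109, 0), (111, 0), (113, 22), (115, 51), (117, 38), (119, 0)]
tried 12175 ok 619
 rows 13 m 0.29 tail 0.71 goal 1 [ 0.86  0.91 -0.54  1.44  0.53  0.93  1.59] 1
 rows 13 m 0.3 tail 0.71 goal 1 [ 0.95  0.96 -0.74  1.44  0.71  1.02  1.46] 2
 rows 13 m 0.26 tail 0.67 goal 1 [ 0.81  0.9  -0.43  1.45  0.43  0.89  1.67] 2
 rows 13 m 0.3 tail 0.7 goal 1 [ 0.85  0.91 -0.52  1.45  0.51  0.92  1.61] 2
[(array([ 0.54, -0.42,  0.15]), array([ 0.,  0., -1.]))]
[(array([ 0.42, -0.32,  0.29]), array([ 0.38, -0.25, -0.89])), (array([ 0.54, -0.42,  0.15]), array([ 0.,  0., -1.]))]
[(array([ 0.45, -0.33,  0.29]), array([ 0.06, -0.23, -0.97])), (array([ 0.54, -0.42,  0.15]), array([ 0.,  0., -1.]))]
[[12, 5, 3, -2.0, 1.0, 9.0, 0.5], [25, 10, 5, -4.0, 3.0, 19.0, 0.5], [37, 15, 8, -6.0, 4.0, 28.0, 0.5], [50, 20, 11, -9.0, 6.0, 38.0, 0.5], [62, 26, 13, -11.0, 7.0, 47.0, 0.5]]
[[11, -6, 4, -2.0, 1.0, 10.0, 0.5], [22, -12, 8, -4.0, 2.0, 19.0, 0.5], [34, -18, 12, -6.0, 4.0, 28.0, 0.5], [46, -24, 17, -8.0, 5.0, 38.0, 0.5], [57, -30, 21, -11.0, 7.0, 47.0, 0.5]]
[[2, -13, 3, -2.0, 1.0, 10.0, 0.5], [5, -26, 6, -4.0, 2.0, 19.0, 0.5], [8, -39, 9, -6.0, 4.0, 28.0, 0.5]]
```

>>> move_arm(motion=[[12, 5, 3, -2, 1, 9, 0.5], [25, 10, 5, -4, 3, 19, 0.5], [37, 15, 8, -6, 4, 28, 0.5], [50, 20, 11, -9, 6, 38, 0.5], [62, 26, 13, -11, 7, 47, 0.5]])

```text
clock: 22.7
tool_pos: [0.5217, -0.3096, 0.1594]
eef_rot: [-0.549, 0.82, -0.142, 0.075]
contact_force: [-0.5, -1.0, -0.8]
opening: 0.5
finger_force: 0.0
```

>>> move_arm(motion=[[11, -6, 4, -2, 1, 10, 0.5], [22, -12, 8, -4, 2, 19, 0.5], [34, -18, 12, -6, 4, 28, 0.5], [46, -24, 17, -8, 5, 38, 0.5], [57, -30, 21, -11, 7, 47, 0.5]])

```text
clock: 23.32
tool_pos: [0.5308, -0.3767, 0.1503]
eef_rot: [-0.172, 0.983, -0.055, 0.024]
contact_force: [-0.5, -0.5, 0.1]
opening: 0.496
finger_force: 0.0
```

>>> move_arm(motion=[[2, -13, 3, -2, 1, 10, 0.5], [5, -26, 6, -4, 2, 19, 0.5], [8, -39, 9, -6, 4, 28, 0.5], [8, -39, 9, -6, 4, 28, 0.5], [8, -39, 9, -6, 4, 28, 0.5]])

```text
clock: 23.95
tool_pos: [0.5378, -0.4154, 0.1469]
eef_rot: [0.068, 0.998, -0.003, -0.004]
contact_force: [-0.6, 0.3, 0.4]
opening: 0.499
finger_force: 0.0
```

```bash
python3 - <<'E'
from chk import *
p,Q=pose();print(p,np.round(r.get_state()['q'],2))
s=snap('wrist');W=cloud(s);hsv=cv2.cvtColor(s['frame'],cv2.COLOR_RGB2HSV)
o=(hsv[...,0]>2)&(hsv[...,0]<14)&(hsv[...,1]>150)
k=clean(W[o]);k=k[np.linalg.norm(k[:,:2]-[.538,-.417],axis=1)<.055]
pl=k[(k[:,2]>.030)&(k[:,2]<.037)];po=k[(k[:,2]>.066)&(k[:,2]<.074)]
d=np.linalg.svd(pl[:,:2]-pl[:,:2].mean(0))[2][0];d*=np.sign(d[1]);nn=np.array([-d[1],d[0]]);q=pl[:,:2]@d
az=np.degrees(np.arctan2(d[1],d[0]));print('az',az,'len',np.ptp(q),len(pl),'plate n',np.median(pl[:,:2]@nn))
a,b=po[:,:2]@d,po[:,:2]@nn;c=d*(a.max()+a.min())/2+nn*(b.max()+b.min())/2
print('post',c,po[:,2].mean(),np.ptp(a),np.ptp(b),'plate mid',d*(q.max()+q.min())/2+nn*np.median(pl[:,:2]@nn))
print(rel(p,Q,[c[0],c[1],.038],down(az)))
E
```

```text
[ 0.53780033 -0.41541499  0.14690426] [ 0.84  0.91 -0.51  1.45  0.51  0.92  1.61]
az 81.36459876931409 len 0.08903182019797223 600 plate n -0.5939878604309208
post [ 0.53775004 -0.41923029] 0.06928260834246491 0.012530687868052559 0.014188083659108397 plate mid [ 0.5371518  -0.41909356]
[-1.4, -3.1, 108.9, -0.4, -0.5, 0.9]
```

>>> move_arm(motion=[[-1.4, -3.1, 60, -0.4, -0.5, 0.9, 0.5], [-1.4, -3.1, 100, -0.4, -0.5, 0.9, 0.5], [-1.4, -3.1, 109, -0.4, -0.5, 0.9, 0.5], [-1.4, -3.1, 109, -0.4, -0.5, 0.9, 0.5], [-1.4, -3.1, 109, -0.4, -0.5, 0.9, 1]], newtons=25)

```text
clock: 24.62
tool_pos: [0.5397, -0.4213, 0.0414]
eef_rot: [0.077, 0.997, -0.001, 0.003]
contact_force: [-0.1, 0.4, -0.4]
opening: 0.413
finger_force: 0.0
```

>>> move_arm(motion=[[0, 0, 0, 0, 0, 0, 1], [0, 0, 0, 0, 0, 0, 1], [0, 0, 0, 0, 0, 0, 1]])

```text
clock: 25.0
tool_pos: [0.5386, -0.4211, 0.0401]
eef_rot: [0.077, 0.997, -0.001, 0.002]
contact_force: [-0.4, -0.0, 3.3]
opening: 0.156
finger_force: 25.0
```

```bash
python3 - <<'E'
from chk import *
print(pose()[0])
E
```

```text
[ 0.5386119  -0.42114947  0.04009295]
```

>>> move_arm(motion=[[0, 0, -30, 0, 0, 0, 1], [0, 0, -80, 0, 0, 0, 1], [0, 0, -140, 0, 0, 0, 1], [0, 0, -140, 0, 0, 0, 1], [0, 0, -140, 0, 0, 0, 1]])

```text
clock: 25.62
tool_pos: [0.5371, -0.4207, 0.1786]
eef_rot: [0.077, 0.997, -0.001, 0.0]
contact_force: [0.3, 0.4, -1.7]
opening: 0.156
finger_force: 25.0
```

```bash
cat > legS.py <<'E'
from find import *
q0=np.array(r.get_state()['q']);p,Q=pose();print(p,q0.round(2))
RK=onto(N,EY)
goals=[(dk(108,0,125),RK),(dk(108,0,125),spin(RK,180))]
def tail(q,g):
    m=[]
    for z in(33,140):
        S=seg(q,dk(108,0,z),goals[g][1]);m.append(min(map(marg,S)));q=S[-1]
    return min(m)
b=find(q0,goals,T=40,tail=tail,kmax=2,gm=.12,zmin=.14)
for x in b[:3]: print([(p.round(2),M[:,2].round(2)) for p,M in x[6]])
p,Q=pose();emit(p,Q,b[0][6],1)
E
python3 legS.py
```

```text
[ 0.53709925 -0.42066438  0.17864679] [ 0.85  0.87 -0.53  1.42  0.49  0.97  1.63]
tried 7502 ok 3
 rows 25 m 0.29 tail 0.32 goal 0 [ 0.96  0.75 -0.85  2.11  1.62  0.39  0.39] 2
 rows 25 m 0.15 tail 0.41 goal 0 [ 1.01  0.79 -0.95  2.11  1.61  0.47  0.41] 2
 rows 27 m 0.21 tail 0.15 goal 0 [ 0.85  0.7  -0.66  2.11  1.68  0.25  0.31] 3
[(array([ 0.61, -0.23,  0.27]), array([ 0.64, -0.12, -0.76])), (array([ 0.54, -0.24,  0.19]), array([ 0.45, -0.02, -0.89]))]
[(array([ 0.41, -0.32,  0.29]), array([ 0.64, -0.11, -0.76])), (array([ 0.54, -0.24,  0.19]), array([ 0.45, -0.02, -0.89]))]
[(array([ 0.38, -0.4 ,  0.36]), array([-0.14,  0.14, -0.98])), (array([ 0.6 , -0.44,  0.29]), array([ 0.53, -0.39, -0.75])), (array([ 0.54, -0.24,  0.19]), array([ 0.45, -0.02, -0.89]))]
[[-4, 15, -7, 3.0, -2.0, -9.0, 1], [-7, 31, -14, 7.0, -3.0, -18.0, 1], [-11, 46, -22, 10.0, -5.0, -27.0, 1], [-15, 62, -29, 14.0, -7.0, -36.0, 1], [-18, 77, -36, 17.0, -8.0, -46.0, 1]]
[[-14, 5, -9, 4.0, -2.0, -9.0, 1], [-28, 10, -18, 7.0, -3.0, -18.0, 1], [-41, 16, -27, 10.0, -5.0, -27.0, 1], [-55, 21, -37, 14.0, -7.0, -36.0, 1], [-69, 26, -46, 17.0, -8.0, -45.0, 1]]
[[-14, -8, -6, 4.0, -2.0, -9.0, 1], [-27, -17, -13, 7.0, -3.0, -18.0, 1], [-41, -25, -20, 11.0, -5.0, -27.0, 1], [-40, -17, -17, 9.0, -5.0, -17.0, 1], [-40, -8, -14, 7.0, -6.0, -8.0, 1]]
[[0, 9, 2, -2.0, 1.0, 10.0, 1], [0, 18, 4, -3.0, 1.0, 20.0, 1], [-1, 27, 6, -4.0, 1.0, 30.0, 1], [-1, 36, 8, -6.0, 1.0, 40.0, 1], [-1, 44, 10, -7.0, 2.0, 50.0, 1]]
[[7, 6, 3, -2.0, -0.0, 10.0, 1], [13, 12, 6, -3.0, 0.0, 20.0, 1], [19, 18, 8, -4.0, 0.0, 30.0, 1], [26, 24, 11, -6.0, 0.0, 40.0, 1], [32, 29, 14, -7.0, 1.0, 50.0, 1]]
```

>>> move_arm(motion=[[-4, 15, -7, 3, -2, -9, 1], [-7, 31, -14, 7, -3, -18, 1], [-11, 46, -22, 10, -5, -27, 1], [-15, 62, -29, 14, -7, -36, 1], [-18, 77, -36, 17, -8, -46, 1]])

```text
clock: 26.25
tool_pos: [0.5662, -0.3457, 0.213]
eef_rot: [-0.321, 0.934, -0.149, 0.056]
contact_force: [0.5, -0.9, -0.5]
opening: 0.16
finger_force: 25.0
```

>>> move_arm(motion=[[-14, 5, -9, 4, -2, -9, 1], [-28, 10, -18, 7, -3, -18, 1], [-41, 16, -27, 10, -5, -27, 1], [-55, 21, -37, 14, -7, -36, 1], [-69, 26, -46, 17, -8, -45, 1]])

```text
clock: 26.88
tool_pos: [0.5961, -0.2734, 0.249]
eef_rot: [-0.65, 0.703, -0.269, 0.103]
contact_force: [-0.1, -0.1, -0.5]
opening: 0.157
finger_force: 25.0
```

>>> move_arm(motion=[[-14, -8, -6, 4, -2, -9, 1], [-27, -17, -13, 7, -3, -18, 1], [-41, -25, -20, 11, -5, -27, 1], [-40, -17, -17, 9, -5, -17, 1], [-40, -8, -14, 7, -6, -8, 1]])

```text
clock: 27.5
tool_pos: [0.6016, -0.2317, 0.2563]
eef_rot: [0.699, -0.636, 0.283, -0.161]
contact_force: [-0.0, -0.3, -0.2]
opening: 0.157
finger_force: 25.0
```

>>> move_arm(motion=[[0, 9, 2, -2, 1, 10, 1], [0, 18, 4, -3, 1, 20, 1], [-1, 27, 6, -4, 1, 30, 1], [-1, 36, 8, -6, 1, 40, 1], [-1, 44, 10, -7, 2, 50, 1]])

```text
clock: 28.12
tool_pos: [0.5729, -0.2393, 0.2227]
eef_rot: [-0.368, 0.891, -0.163, 0.213]
contact_force: [-0.2, -0.6, 0.2]
opening: 0.158
finger_force: 25.0
```

```bash
python3 - <<'E'
from find import *
p,Q=pose();q=np.array(r.get_state()['q']);print(indeck(p).round(1),q.round(2));g=(dk(108,0,125),onto(N,EY))
S=seg(q,*g);print(S[-1].round(2),min(map(marg,S)));emit(p,Q,[g])
E
```

```text
[148.7   7.1 140.2] [ 0.83  0.68 -0.78  2.11  1.77  0.45  1.  ]
[ 0.97  0.76 -0.87  2.11  1.62  0.4   0.39] 0.3623783142336235
[[6, 6, 3, -2.0, 0.0, 10.0, 1], [12, 11, 5, -3.0, 0.0, 20.0, 1], [19, 17, 8, -4.0, 0.0, 30.0, 1], [25, 22, 11, -6.0, 0.0, 39.0, 1], [31, 28, 13, -7.0, 1.0, 49.0, 1]]
```

>>> move_arm(motion=[[6, 6, 3, -2, 0, 10, 1], [12, 11, 5, -3, 0, 20, 1], [19, 17, 8, -4, 0, 30, 1], [25, 22, 11, -6, 0, 39, 1], [31, 28, 13, -7, 1, 49, 1]])

```text
clock: 28.75
tool_pos: [0.543, -0.2449, 0.1909]
eef_rot: [0.024, 0.973, -0.01, 0.231]
contact_force: [0.2, -0.1, -0.8]
opening: 0.155
finger_force: 25.0
```

>>> move_arm(motion=[[0, 0, 0, 0, 0, 0, 1], [0, 0, 0, 0, 0, 0, 1]])

```text
clock: 29.0
tool_pos: [0.5445, -0.2442, 0.1927]
eef_rot: [0.019, 0.972, -0.011, 0.233]
contact_force: [0.5, -0.0, -1.1]
opening: 0.157
finger_force: 25.0
```

```bash
python3 - <<'E'
from chk import *
p,Q=pose();print(indeck(p).round(1),np.round(r.get_state()['q'],2))
G=onto(N,EY);print('err turn',rel(p,Q,p,G)[3:])
s=snap('wrist','w8.png');W=cloud(s);hsv=cv2.cvtColor(s['frame'],cv2.COLOR_RGB2HSV)
o=(hsv[...,0]>2)&(hsv[...,0]<14)&(hsv[...,1]>150);k=clean(W[o]);t=(k-p)@Q*1e3  # tool coords
t=t[np.linalg.norm(t,axis=1)<75]
print('n',len(t),'z range',np.percentile(t[:,2],[1,50,99]).round(1))
for a,b in((-40,-25),(25,40)):
    u=t[(t[:,1]>a)&(t[:,1]<b)];print((a,b),len(u),'x',np.percentile(u[:,0],[2,50,98]).round(1),'z',np.percentile(u[:,2],[2,50,98]).round(1))
print('y ends',np.percentile(t[:,1],[.5,99.5]).round(1))
P=clean(W.reshape(-1,3));d=np.array([(P-O)@e for e in(EX,EY,N)]).T*1e3
for sg in(1,-1):
    g=d[(abs(d[:,1]-sg*43)<9)&(d[:,0]>92)&(d[:,0]<125)&(d[:,2]>24)&(d[:,2]<34)]
    if len(g): print('guide',sg,len(g),np.percentile(g[:,0],[1,99]).round(1),np.percentile(g[:,2],98).round(1),np.percentile(g[:,1],[1,99]).round(1))
E
```

```text
[110.1   0.7 126.1] [ 0.97  0.76 -0.88  2.11  1.62  0.42  0.4 ]
err turn [-0.4, -0.1, 0.8]
n 5498 z range [-30.    7.6  33.8]
(-40, -25) 737 x [-0.3  2.7  3.3] z [ 6.1 15.  33.5]
(25, 40) 743 x [-0.3  2.8  3.4] z [ 6.  15.  33.3]
y ends [-42.8  44.1]
guide 1 221 [ 96.5 117.1] 29.4 [37.3 49.9]
guide -1 222 [ 96.7 117.8] 29.0 [-49.2 -36.8]
```

View pics/w8.png

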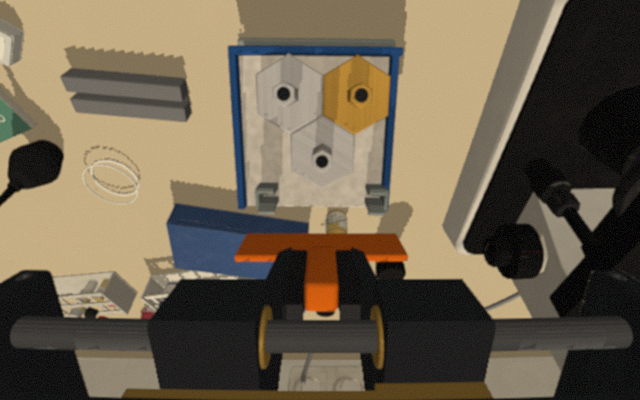

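The view shows the triangle intact (stems at (284,94), (361,94) and (321,160)), the guides at (267,197) and (376,199), and the keeper held square at (321,248). I'll lower to just above the mouth and measure again.

```bash
python3 - <<'E'
from h import *
p,Q=pose();print(rel(p,Q,dk(108.5,-.6,78),onto(N,EY)))
E
```

```text
[2.0, -1.0, 48.3, -0.5, -0.0, 0.8]
```

>>> move_arm(motion=[[2, -1, 25, -0.5, 0, 0.8, 1], [2, -1, 48, -0.5, 0, 0.8, 1], [2, -1, 48, -0.5, 0, 0.8, 1], [2, -1, 48, -0.5, 0, 0.8, 1]])

```text
clock: 29.55
tool_pos: [0.5648, -0.2467, 0.1504]
eef_rot: [0.026, 0.972, -0.006, 0.234]
contact_force: [-0.1, 1.0, -0.5]
opening: 0.154
finger_force: 25.0
```

```bash
cat > near.py <<'E'
from chk import *
st=r.get_state();p,Q=pose();print('tcp',indeck(p).round(1),'F',[round(float(np.dot(st['contact_force'],e)),1) for e in(EX,EY,N)],'err',rel(p,Q,p,onto(N,EY))[3:])
s=snap('wrist');W=cloud(s);hsv=cv2.cvtColor(s['frame'],cv2.COLOR_RGB2HSV)
o=(hsv[...,0]>2)&(hsv[...,0]<14)&(hsv[...,1]>150)
D=lambda P:np.array([(P-O)@e for e in(EX,EY,N)]).T*1e3
k=D(clean(W[o]));k=k[np.linalg.norm(k-indeck(p),axis=1)<75]
for sg in(1,-1):
    u=k[(k[:,1]*sg>25)&(k[:,1]*sg<41)];f=u[u[:,2]<np.percentile(u[:,2],60)]
    print('plate',sg,'lower face x',np.median(f[:,0]).round(2),'centre',(np.median(f[:,0])+2).round(2),'z',np.percentile(u[:,2],[1,99]).round(1))
print('plate y',np.percentile(k[:,1],[.5,99.5]).round(1))
d=D(clean(W[~o]))
for sg in(1,-1):
    g=d[(abs(d[:,1]-sg*43)<8)&(d[:,0]>90)&(d[:,0]<125)&(d[:,2]>26.5)&(d[:,2]<33)]
    lo_=g[g[:,0]<105]; 
    print('guide',sg,len(g),'x',np.percentile(g[:,0],[1,99]).round(1),'z',np.percentile(g[:,2],98).round(1),'y',np.percentile(g[:,1],[1,99]).round(1),'inner edge of lower horn',np.percentile(lo_[:,0],99).round(1) if len(lo_) else '')
chk([(29,25),(29,-25),(72,0)])
E
python3 near.py
```

```text
tcp [109.   -0.7  79.2] F [-0.4, 1.0, -0.4] err [0.0, 0.0, -0.1]
plate 1 lower face x 106.22 centre 108.22 z [45.4 73.4]
plate -1 lower face x 106.26 centre 108.26 z [45.  73.5]
plate y [-43.7  43.7]
guide 1 125 x [ 96.5 115.2] z 29.3 y [37.5 50.2] inner edge of lower horn 100.5
guide -1 111 x [ 96.7 101. ] z 29.1 y [-48.9 -36.9] inner edge of lower horn 100.8
(29, 25) hex [24.7 26.2] a 29.999999999999996 w 55.5 face h 13.6 slope deg [-0.  -0.1] | stem top [28.2 25.3 48.1] 49.7 5190 715
(29, -25) hex [ 25.2 -24.7] a 29.999999999999996 w 53.9 face h 13.6 slope deg [ 0.1 -0. ] | stem top [ 28.1 -24.6  48.7] 49.6 5103 706
(72, 0) hex [71.9  0.3] a 29.999999999999996 w 49.8 face h 13.6 slope deg [-0.  0.] | stem top [71.3  0.4 47.8] 49.6 4106 572
```

>>> move_arm(motion=[[0.9, 0, 8, 0, 0, 0, 1], [0.9, 0, 15, 0, 0, 0, 1], [0.9, 0, 20, 0, 0, 0, 1], [0.9, 0, 25, 0, 0, 0, 1], [0.9, 0, 25, 0, 0, 0, 1]])

```text
clock: 30.28
tool_pos: [0.5753, -0.2476, 0.1265]
eef_rot: [0.027, 0.972, -0.006, 0.233]
contact_force: [0.1, 0.2, 0.1]
opening: 0.155
finger_force: 25.0
```

```bash
python3 near.py | head -4
```

```text
tcp [107.6  -1.1  53.2] F [0.1, 0.2, 0.0] err [0.0, -0.0, -0.2]
plate 1 lower face x 104.77 centre 106.77 z [19.6 47.3]
plate -1 lower face x 104.72 centre 106.72 z [19.8 47.4]
plate y [-44.2  43.4]
```

>>> move_arm(motion=[[-0.3, 0.3, 5, 0, 0, 0, 1], [-0.3, 0.3, 10, 0, 0, 0, 1], [-0.3, 0.3, 14, 0, 0, 0, 1], [-0.3, 0.3, 16, 0, 0, 0, 1], [-0.3, 0.3, 16, 0, 0, 0, 1]])

```text
clock: 31.0
tool_pos: [0.5828, -0.2477, 0.1127]
eef_rot: [0.027, 0.972, -0.006, 0.233]
contact_force: [-0.9, 0.1, -0.1]
opening: 0.154
finger_force: 25.0
```

```bash
python3 near.py
```

```text
tcp [108.   -0.8  37.5] F [-0.9, 0.1, 0.3] err [0.0, -0.0, -0.2]
plate 1 lower face x 105.23 centre 107.23 z [ 4.4 31.8]
plate -1 lower face x 105.15 centre 107.15 z [ 4.1 31.6]
plate y [-43.9  43.5]
guide 1 377 x [ 96.5 118.3] z 29.3 y [37.5 50.2] inner edge of lower horn 100.7
guide -1 342 x [ 96.5 117.8] z 29.3 y [-48.8 -36.3] inner edge of lower horn 101.0
(29, 25) hex [25.  26.3] a 29.500000000000004 w 56.0 face h 13.6 slope deg [0.  0.1] | stem top [28.2 25.3 47.9] 49.7 7833 1235
(29, -25) hex [ 25.1 -25. ] a 29.999999999999996 w 53.9 face h 13.6 slope deg [0.  0.1] | stem top [ 28.  -24.7  48. ] 49.7 7666 1236
(72, 0) hex [71.9  0.4] a 29.999999999999996 w 49.8 face h 13.6 slope deg [0.2 0.1] | stem top [71.3  0.4 47.8] 49.5 5999 965
```

>>> move_arm(motion=[[0, 0, 1, 0, 0, 0, 1], [0, 0, 2, 0, 0, 0, 1], [0, 0, 2.5, 0, 0, 0, 1]])

```text
clock: 31.48
tool_pos: [0.5836, -0.2479, 0.1118]
eef_rot: [0.026, 0.972, -0.006, 0.234]
contact_force: [-9.1, -0.6, 14.5]
opening: 0.155
finger_force: 25.0
```

```bash
python3 near.py|head -4
```

```text
tcp [108.3  -1.   36.3] F [-1.5, -1.0, 17.0] err [-0.1, 0.0, -0.1]
plate 1 lower face x 105.47 centre 107.47 z [ 2.8 30.5]
plate -1 lower face x 105.42 centre 107.42 z [ 2.6 30.6]
plate y [-44.   43.2]
```

Bottomed out at 17 N. Releasing.

>>> move_arm(motion=[[0, 0, -1.5, 0, 0, 0, 1], [0, 0, -1.5, 0, 0, 0, 0.68], [0, 0, -1.5, 0, 0, 0, 0.68], [0, 0, -30, 0, 0, 0, 0.68], [0, 0, -70, 0, 0, 0, 0.68]])

```text
clock: 32.2
tool_pos: [0.5517, -0.2458, 0.1726]
eef_rot: [0.027, 0.972, -0.005, 0.233]
contact_force: [0.2, -0.1, 0.5]
opening: 0.317
finger_force: 0.0
```

>>> move_arm(motion=[[0, 0, -20, 0, 0, 0, 0.68], [0, 0, -20, 0, 0, 0, 0.68], [0, 0, -20, 0, 0, 0, 0.68]])

```text
clock: 32.58
tool_pos: [0.5432, -0.2458, 0.1902]
eef_rot: [0.027, 0.972, -0.006, 0.233]
contact_force: [-0.7, 0.3, 0.2]
opening: 0.323
finger_force: 0.0
```

```bash
sed -i 's/indeck(p),axis=1)<75/np.array([108,0,33]),axis=1)<75/' near.py; python3 near.py
```

```text
tcp [107.9  -1.  124.5] F [-0.6, 0.3, 0.5] err [-0.0, -0.0, -0.2]
plate 1 lower face x 104.12 centre 106.12 z [10.4 31.1]
plate -1 lower face x 104.19 centre 106.19 z [ 7.7 30.6]
plate y [-44.9  43.8]
guide 1 173 x [ 96.5 117.8] z 29.5 y [37.3 49.8] inner edge of lower horn 100.7
guide -1 157 x [ 96.8 117.6] z 29.4 y [-49.1 -37. ] inner edge of lower horn 101.0
(29, 25) hex [24.7 26.3] a 29.999999999999996 w 55.9 face h 13.6 slope deg [0.2 0.1] | stem top [28.2 25.2 48.1] 49.7 3597 447
(29, -25) hex [ 24.5 -25. ] a 29.999999999999996 w 54.3 face h 13.6 slope deg [0.1 0.2] | stem top [ 28.  -24.5  48. ] 49.7 3491 452
(72, 0) hex [71.7  0.3] a 29.999999999999996 w 49.5 face h 13.5 slope deg [-0.1  0.1] | stem top [71.1  0.3 47.7] 49.6 2908 375
```

```bash
cat >> near.py <<'E'
t=k[(abs(k[:,1])<9)&(k[:,2]>62)];print('post top x',np.percentile(t[:,0],[2,98]).round(1),'z',np.percentile(t[:,2],[2,50,98]).round(1),len(t))
u=k[(abs(k[:,1])>12)&(k[:,1]<36)&(k[:,2]<27)];print('plate face tilt deg',np.degrees(np.arctan(np.polyfit(u[:,2],u[:,0],1)[0])).round(1))
E
python3 near.py|tail -2
```

```text
post top x [ 93.2 106.1] z [62.4 65.  66.6] 409
plate face tilt deg -14.9
```

```bash
cat >> near.py <<'E'
u=k[(abs(k[:,1])<5)&(k[:,2]>35)&(k[:,2]<60)];c=np.polyfit(u[:,2],u[:,0],1);e=u[:,0]-np.polyval(c,u[:,2]);u=u[abs(e)<1.5];c=np.polyfit(u[:,2],u[:,0],1);print('post face tilt',np.degrees(np.arctan(c[0])).round(2),len(u),'axis x at z33',(np.polyval(c,33)+7/np.cos(np.arctan(c[0]))).round(2))
u=k[(abs(k[:,1])>12)&(abs(k[:,1])<36)&(k[:,2]<27)];c=np.polyfit(u[:,2],u[:,0],1);print(len(u),u[:,2].min(),np.degrees(np.arctan(c[0])))
E
python3 near.py|tail -2
```

```text
post face tilt -7.77 72 axis x at z33 104.23
178 -1.2794607624846472 -17.921608517100026
```

The tilt of 7.8° is what the groove's play allows (limit 9°), and the offset along the slope is about 3 mm (limit 5), so I'm handing in.

```bash
python3 -c "
from h import *
print(finish_job())"
```

```text
the job is handed in; nothing more can be done
None
```

I handed the job in at about 33 s; the interface gave no verdict. By my last camera check the three mounts are flat with axes about 50 mm apart, and the keeper is let go on the slot floor, leaning 7.8° (limit 9°) and about 3 mm off the slot's middle (limit 5 mm).

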